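Refit the feed head of a vegetable cutter and lock it with its pin

TASK

The washed feed head of the vegetable cutter has to go back on: hook its steel rear lip under the nose of the keeper at the back of the bowl and swing it down until its cover sits flat on the rim. Then take the red-handled lock pin out of the cutlery drainer and push it fully home, crosswise through the front fork and the head's lug, so that the head cannot lift off. Do not knock over or push about the tumbler, the spice jar or the cereal bowl.

Things in the scene. Friction and masses are not known exactly. Their poses are not given: they have to be found in the camera images.
- bowl_rim (a point): Vegetable cutter, fixed: grey foot 196x160 mm under an aluminium bowl (outer radius 80, inner 74 mm, spout at the back left). Point: centre of the bowl's rim, 85 mm above the worktop. x points from the fork (front) to the keeper (back), y to the cutter's left, z up; fork_hole and keeper_groove have the same axes.
- fork_hole (a point): Centre of the cross hole of the cutter's front fork, in bowl_rim at x -125, z +3 mm. Two upright steel cheeks 8 mm thick, z 71 to 105 mm over the worktop, run from 20 mm before to 28 mm behind the hole; 20 mm apart inside, outer faces 18 mm either side of this point. A 10 mm hole goes through both along y; the pin may enter from either side. The bowl stands over 45 mm behind.
- keeper_groove (a point): Where the lip's point (head_lip) lies when seated: in bowl_rim x +100, z +4 mm. The keeper's groove opens to the front (-x), 52 mm wide: floor 7 mm below this point, overhanging nose 8 mm above it (10 mm thick, from 8 mm in front), back wall 10 mm behind. The nose stops a drop from above, the head's boss a level slide: enter with the head's front raised 10 to 18 degrees.
- head_handle (a point): Centre of the black handle of the feed head (loose, 0.3 to 0.5 kg, resting level on its boss): bar 14 mm thick (x), 82 mm long (y), 16 mm high, on posts 62 mm apart inside, 45 mm above the cover's top and 67 mm above the boss's underside. x points from lug to lip, y along the bar, z up; seated, parallel to bowl_rim's. Seated it is in bowl_rim at x -18, z +55 mm.
- head_cover (a point): Centre of the underside of the feed head's grey cover (radius 80, 10 mm thick); in head_handle x +18, z -55 mm. Seated it coincides with bowl_rim. Below it a conical boss, 12 mm deep, radius 71 to 66 mm, centres the head in the bowl with 1.5 mm of play. Behind the handle a feed chute, radius 24 mm, axis 47 mm behind this point, rises to 4 mm above handle centre.
- head_lip (a point): Point in the steel lip at the back of the feed head, 4 mm before its end, at half its thickness. Lip 6 mm thick, 40 mm wide, stands 24 mm out of the cover. In head_handle x +118, z -51 mm; same axes. Seated it coincides with keeper_groove.
- head_lug (a point): Centre of the 11 mm cross hole (along y) of the steel lug at the front of the feed head; lug 14 mm thick, 24 mm high, ends 13 mm in front of the hole. In head_handle x -107, z -52 mm; same axes. Seated it lies between the fork's cheeks and coincides with fork_hole to about 2 mm.
- pin_handle (a point): Centre of the red handle of the loose lock pin (50 g), 22 mm wide (x), 14 mm thick (y), 34 mm long (z); z points to the nose. A steel shaft of 8 mm starts 17 mm from here and runs 50 mm, the last 8 mm tapering to 3.6 mm. It starts standing in the drainer, handle down, shaft up; laid on a 22 mm wide face its axis is level, 7 mm above the worktop.
- pin_shaft (a point): Point on the lock pin's axis 18 mm from the handle's shoulder (z +35 mm from pin_handle, 32 mm from the nose end); same axes. With the pin home, shoulder against a cheek, it coincides with fork_hole.
- drainer_rim (a point): Blue cutlery drainer, fixed, 36 mm (x) by 115 mm (y), 42 mm high, floor 4 mm. Point at rim height over the centre of the small cell (30x25 mm inside) where the pin stands, its shaft rising 46 mm above the rim; pin x is along drainer x to a few degrees. Two more cells lie to +y; in the farthest, 77 mm away, stands a fixed teaspoon, to about 135 mm above the worktop.
- tumbler_mid (a point): Glass tumbler, loose, 80 mm across, 88 mm high, behind the cutter; its centre. Leave alone.
- spice_jar_mid (a point): Spice jar with black cap, loose, 44 mm across, 96 mm high, right of the cutter; its centre. Leave alone.
- bowl_mid (a point): Green cereal bowl, loose, 140 mm across, 72 mm high, left of the cutter; its centre. Leave alone.

How it is judged:
By the outcome, as a careful person would: the job done as asked, in the order asked, and still so for the second after the job is handed in, with the robot touching nothing.
It also fails if it takes over 72 s, if anything falls off the work surface, if the arm or the gripper's body presses on something with over 40 N, if the wrist force passes 120 N, or if a joint passes its speed limit or range.

ROBOT

A 6-joint arm with a two-finger parallel gripper is mounted at the origin on a cart in front of the work surface, level with it; the furniture and walls round the work are solid. World frame = base frame: x ahead of the robot, y to its left, z up, the work surface at z = 0. Lengths are in mm, angles in rad, forces in N, time in s.
With the tool pointing down it reaches from about 275 to 850 mm from the base axis. Payload 19 kg.
Tool frame: the origin (TCP) lies at the very end of the fingers, on their centre line; the grasp point (between the pads) lies 19 mm behind it (arm.hold_point_z is the distance from the TCP to the grasp point, in mm); z points along the fingers, y is the line along which they close (so a half turn about z gives the same grasp; the last joint's range is limited). The gripper opens to 85 mm and grips with 20 to 120 N. Pads are 22 mm wide; open, the fingers measure 114 mm over their backs; the gripper's body (76 mm by 85 mm) begins 54 mm behind the grasp point. The pads swing forward as they close: fully open they stand 13 mm farther back than shut.
Start: joints at [1.211, 0.15, 1.437, -0, 1.554, -0.134], TCP at [128.741, 560.371, 231.267] pointing down, gripper open.
Joint ranges: [-2.8, 2.8], [-0.68, 2.1], [0.12, 2.68], [-1.39, 4.53], [0.16, 2.79], [-2.81, 2.81]. Speed limits (rad/s): [1.89, 1.89, 2.22, 3.01, 3.01, 3.01].

INTERFACE

Orientations are given as a unit quaternion [w, x, y, z].
In Python, from rig import arm gives the robot as it stands. The module is installed in compiled form; this text tells all that it offers.
- The arm moves only by the tool arm_command, never from a script. Its argument "increments" is a list of rows, each a list of 3 entries, a list of its own where there are three numbers: the closure in counts, from 0 (fully open) to 255 (shut), then the shift along the tool's x, y, z each as a share of 250 mm, from -1 to 1, then the turn, a rotation vector about the tool's x, y, z each as a share of 180 degrees, from -1 to 1. In form: [[grip, [dx, dy, dz], [rx, ry, rz]], ...]. A call has 1 to 5 rows; each row is the pose to reach, as a shift and turn from the pose commanded when the call began, along the tool's axes at that moment, turning the shorter way round; what a row does not reach only later rows make up. A row lasts 1/10 s, in which the tool goes at most 50 mm and 8.59 degrees, less where a joint would pass 70% of its speed; a pose out of reach is approached as far as the arm can. A call with a number of a shift or a turn outside -1 to 1 is refused whole. A call with a gripper value outside its range is refused whole. The fingers move at their own pace and stop on an object; the grip force is fixed at half the most. Time passes only in rows, so rows that repeat a pose let the fingers close. It gives the time, the measured TCP pose, the force and the opening at its end, in the units of the state.
- arm.get_obs(): the state, without advancing time (a new reading comes with each control period).
- arm.capture(name): name is "scene" or "top" or "wrist"; returns a dict with "pixels" (420x560x3 uint8, red, green, blue), "z_map" (420x560 float32, mm along the optical axis (not along the pixel's ray), 0 where there is no reading), "vertical_fov" (degrees; the focal length in pixels is half the picture's height over the tangent of half this angle, whatever the lens; pixels are square), "cx", "cy" (the principal point, pixels), "extrinsics" (4x4, takes a point from world to camera coordinates). Camera axes: x right, y down, z forward; pixel columns grow to the right and rows downward; lengths in mm; the calibration is good to about 2 mm. A picture is of the moment at which its call begins.
- arm.sign_off(): hands the job in, once; it reports no verdict.
The state is a dict: "time": time; "q": joint angles; "joint_vel": joint speeds; "joint_efforts": joint torques, N m; "ee_pos": TCP position; "orientation": TCP orientation; "wrist_force": force on the tool from outside, world axes, zero at the start; "torque": the same for the moment, N m; "grip_width": finger opening in mm.
Only numpy, scipy, OpenCV 4.12 (cv2) and the standard library are available. Lean on these libraries where they do the work, as an engineer would, in place of code of your own. Each camera call takes 0.05 s, during which the arm holds its last target. There are 200 camera calls.

## Working session

There is one attempt and no reset: what is moved stays moved. The work goes in short steps, Python scripts to look and compute and a tool call to move; the robot and the scene stay as the last step left them, time stands still between calls to the robot, and variables do not carry over. Pictures are saved under pics/ and viewed, on a budget of 10 in all, crops included, one or two more only if the job needs it, and the job is handed in when it is done.

Besides the shell and the picture viewer there is one more tool, called after ">>>" as name(argument=value, ...) on one line, values as JSON. arm_command: Moves the arm, as the interface text tells. Its arguments: {"type":"object","properties":{"increments":{"type":"array"}},"required":["increments"]}

```bash
mkdir -p pics
cat > h.py <<'E'
import numpy as np, cv2
from rig import arm
from scipy.spatial.transform import Rotation as R
def cap(n,save=None):
    c=arm.capture(n); 
    if save: cv2.imwrite('pics/'+save,c['pixels'][:,:,::-1])
    np.savez('/tmp/'+n+'.npz',**c); return c
def load(n): return dict(np.load('/tmp/'+n+'.npz'))
def f(c): return c['pixels'].shape[0]/2/np.tan(np.radians(c['vertical_fov'])/2)
def cloud(c):
    z=c['z_map'].astype(float); v,u=np.mgrid[:z.shape[0],:z.shape[1]]
    P=np.stack([(u-c['cx'])/f(c)*z,(v-c['cy'])/f(c)*z,z],-1)
    E=c['extrinsics']; W=(P-E[:3,3])@E[:3,:3]
    W[z==0]=np.nan; return W
def ray(c,u,v,h):
    E=c['extrinsics']; d=np.array([(u-c['cx'])/f(c),(v-c['cy'])/f(c),1])@E[:3,:3]; o=-E[:3,:3].T@E[:3,3]
    return o+d*(h-o[2])/d[2]
def proj(c,p):
    q=c['extrinsics'][:3,:3]@np.array(p)+c['extrinsics'][:3,3]; return q[0]/q[2]*f(c)+c['cx'],q[1]/q[2]*f(c)+c['cy']
def pose():
    o=arm.get_obs(); w,x,y,z=o['orientation']; return np.array(o['ee_pos']),R.from_quat([x,y,z,w])
def inc(p,r):
    "increments to world tcp pos p, Rotation r"
    p0,r0=pose(); return np.round(r0.inv().apply(np.array(p)-p0)/250,4), np.round((r0.inv()*r).as_rotvec()/np.pi,4)
E
python3 - <<'E'
from h import *
a=cap('scene');b=cap('top');c=cap('wrist')
cv2.imwrite('pics/a.png',cv2.resize(a['pixels'][:,:,::-1],(800,600))); cv2.imwrite('pics/b.png',cv2.resize(b['pixels'][:,:,::-1],(800,600)))
for x in(a,b,c): print(f(x),(x['z_map']>0).mean(), -x['extrinsics'][:3,:3].T@x['extrinsics'][:3,3])
print(arm.get_obs(),arm.hold_point_z)
E
```

```text
386.48995255412194 0.9958035714285715 [ 238.65899113 -724.91759211  844.82184152]
398.1762174538481 0.9956547619047619 [ 441.79884923  -51.96604455 1090.15258699]
347.1828680955201 0.9961394557823129 [ 64.67929529 575.24508285 371.96750846]
{'time': 0.15, 'q': array([ 1.21103100e+00,  1.50862357e-01,  1.43786071e+00, -3.37074450e-05,
        1.55380889e+00, -1.33947877e-01]), 'joint_vel': array([-0.0013455 , -0.00099321, -0.00183655, -0.00032801, -0.00017553,
       -0.00031859]), 'joint_efforts': array([ 2.08623387e-03, -7.13373828e+01, -5.71050417e+01, -2.78273592e-04,
        7.19721502e-03, -1.86926093e-05]), 'ee_pos': array([128.67653992, 560.21915759, 230.83067745]), 'orientation': array([-9.84232870e-05,  1.12668674e-01,  9.93632502e-01, -4.59535600e-04]), 'wrist_force': array([ 0.05407502, -0.57393426,  0.02656078]), 'torque': array([-0.07154614, -0.01099669,  0.02755912]), 'grip_width': 85.43377667212516} 18.700000000000003
```

View pics/a.png

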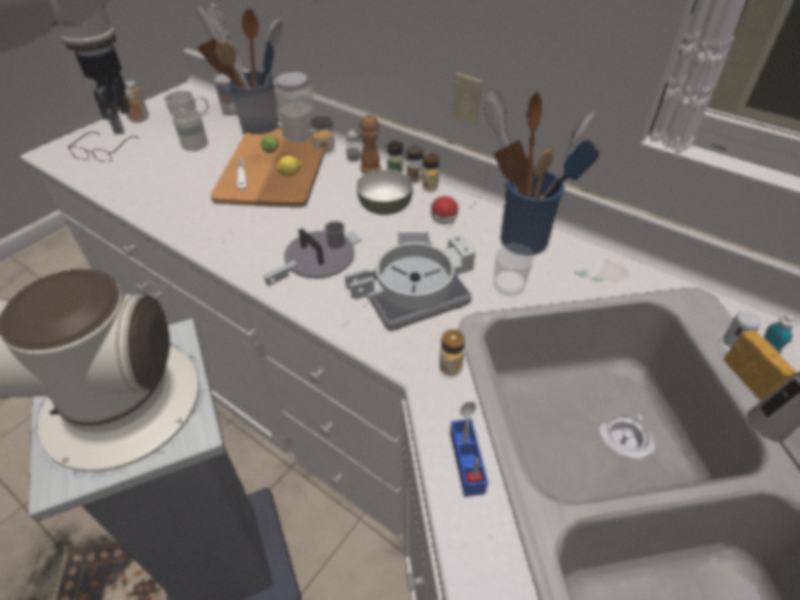

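View pics/b.png

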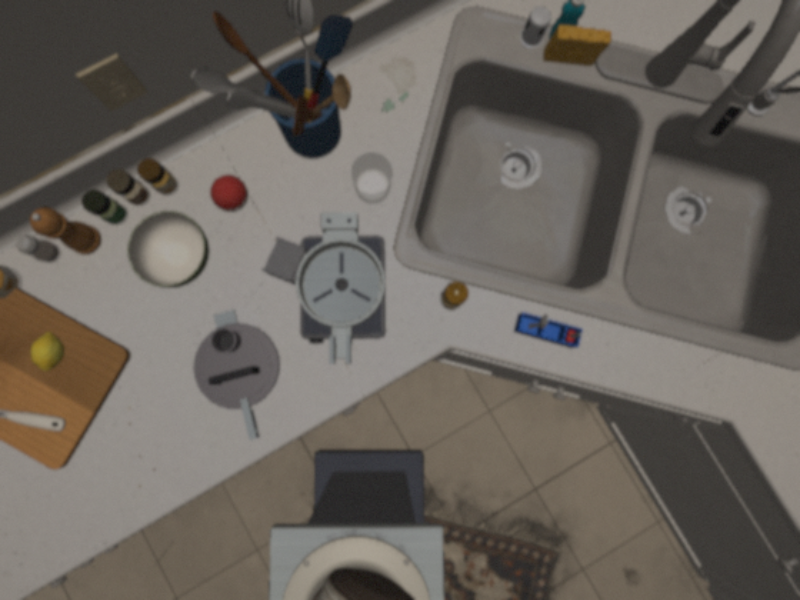

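The scene view (800x600) shows the feed head at (320,250), the cutter at (415,275), and the drainer with the pin at (470,465). In the top view the head is at (237,365) with its lug at (250,420) and lip at (226,318). The cutter centre is (341,285), with the fork at (341,345) and keeper at (340,222). The pin handle is at (571,336).

Run:
```python
from h import *
b=load('top');a=load('scene')
for n,c in(('top',b),('scene',a)):
    W=cloud(c); px=c['pixels'].astype(int); hsv=cv2.cvtColor(c['pixels'],cv2.COLOR_RGB2HSV)
    def st(name,m,lo=5,hi=95):
        p=W[m]; 
        if len(p)<4: print(n,name,len(p)); return
        print(n,name,len(p),'med',np.nanmedian(p,0).round(1),'lo',np.nanpercentile(p,lo,axis=0).round(1),'hi',np.nanpercentile(p,hi,axis=0).round(1))
        return p
    x,y,z=W[...,0],W[...,1],W[...,2]
    v,u=np.mgrid[:420,:560]
    if n=='top':
        g=lambda U,V,r:(np.hypot(u-U*.7,v-V*.7)<r)
        H=g(237,365,50);C=g(341,285,60);D=g(548,330,35)
    else:
        g=lambda U,V,r:(np.hypot(u-U*.7,v-V*.7)<r)
        H=g(320,250,40);C=g(415,275,50);D=g(470,465,45)
    dark=px.max(-1)<45
    p=st('handle',H&(z>50)&dark)
    p=st('cover',H&(z>14)&(z<32))
    if p is not None:
        cc,r=cv2.minEnclosingCircle(p[:,:2].astype(np.float32)); print(' circ',cc,r)
    p=st('headhigh',H&(z>45))
    p=st('rim',C&(z>79)&(z<90))
    p=st('high',C&(z>94))
    if p is not None:
        hi=p[p[:,2]>94]; 
        km=hi[hi[:,0]>np.median(x[C])]; print(' hi pts',hi[::max(1,len(hi)//14)].round(0).tolist())
    p=st('red',D&((hsv[...,0]<8)|(hsv[...,0]>172))&(hsv[...,1]>130))
    p=st('blue',D&(hsv[...,0]>105)&(hsv[...,0]<130)&(hsv[...,1]>130))
    if p is not None:
        t=p[p[:,2]>35]; print(' rimbox',cv2.minAreaRect(t[:,:2].astype(np.float32)))
    p=st('drhigh',D&(z>50))
```

```text
top handle 118 med [429.1 233.   74.8] lo [415.5 182.3  53.3] hi [502.  255.1  77.6]
top cover 2702 med [442.8 219.4  23. ] lo [366.9 160.1  18.9] hi [520.3 289.8  27.2]
 circ (436.5758056640625, 203.7593536376953) 119.59567260742188
top headhigh 365 med [437.8 231.3  72.1] lo [415.5 184.3  52.3] hi [506.  257.1  77.3]
top rim 661 med [630.9  32.8  84. ] lo [513.1 -45.6  79.9] hi [683.6 103.8  87.7]
top high 424 med [690.4  29.9 106.3] lo [454.6   2.3 102.7] hi [710.8  57.6 109.4]
 hi pts [[711.0, 60.0, 107.0], [708.0, 48.0, 108.0], [706.0, 35.0, 108.0], [703.0, 22.0, 109.0], [701.0, 10.0, 107.0], [695.0, 57.0, 109.0], [693.0, 45.0, 107.0], [691.0, 33.0, 104.0], [688.0, 20.0, 108.0], [685.0, 7.0, 107.0], [682.0, 58.0, 101.0], [482.0, 41.0, 105.0], [469.0, 41.0, 105.0], [457.0, 43.0, 107.0], [447.0, 16.0, 104.0]]
top red 30 med [ 496.9 -394.3   36.9] lo [ 489.  -403.3   34.3] hi [ 506.4 -390.2   42.7]
top blue 351 med [ 509.7 -358.     8.2] lo [ 488.8 -386.8    0.9] hi [ 531.7 -303.9   42.2]
 rimbox ((507.2515869140625, -355.0010681152344), (112.79265594482422, 32.62221145629883), 74.
[... 564 characters left out ...]
0], [711.0, 44.0, 107.0], [687.0, 48.0, 101.0], [697.0, 24.0, 107.0], [712.0, 8.0, 108.0], [692.0, 2.0, 108.0], [692.0, -5.0, 102.0], [488.0, 37.0, 104.0], [484.0, 34.0, 100.0], [454.0, 36.0, 98.0], [482.0, 6.0, 106.0], [471.0, 9.0, 100.0], [581.0, -162.0, 97.0], [578.0, -169.0, 95.0], [564.0, -179.0, 96.0]]
scene red 38 med [ 496.9 -402.8   38.3] lo [ 491.1 -406.7   33.3] hi [ 508.4 -394.    41.3]
scene blue 304 med [ 511.  -350.9   25.8] lo [ 486.6 -413.7    3.6] hi [ 529.  -306.    44.7]
 rimbox ((508.790283203125, -360.7439270019531), (112.73978424072266, 33.28589630126953), 74.80330657958984)
scene drhigh 166 med [ 519.6 -329.6   96.7] lo [ 497.  -402.1   55.3] hi [ 531.  -323.3  120.5]
```

Run:
```python
from h import *
b=load('top');a=load('scene')
k=3
A=b['pixels'][130:320,120:290][:,:,::-1]; B=a['pixels'][150:250,170:340][:,:,::-1]
A=cv2.resize(A,None,fx=3,fy=3,interpolation=cv2.INTER_CUBIC)
cv2.imwrite('pics/c.png',A)
```

```text
(no output)
```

View pics/c.png

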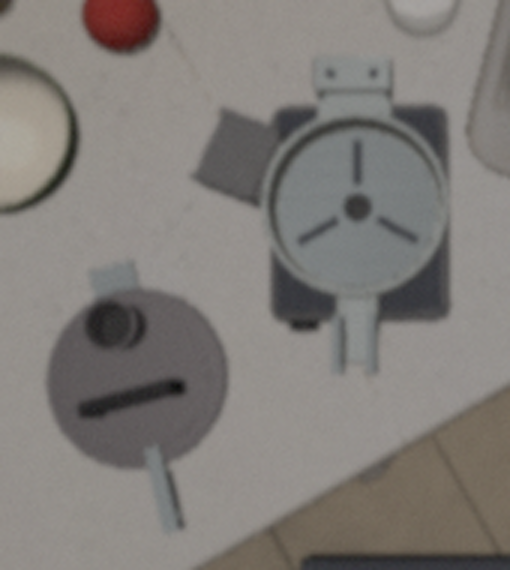

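The crop (3x, origin 120,130) shows the head yawed about 15°, with its lip up-left and lug down-right. The fork cheeks are at (338,345) and (373,345), and the keeper is at (353,75). Next I fit coarse poses and work out a wrist-camera view over both.

```bash
python3 - <<'E'
from h import *
b=load('top');w=load('wrist')
p0,r0=pose(); print(r0.as_matrix().round(3))
E=w['extrinsics']; print('cam z dir',E[2,:3],'cam x',E[0,:3], 'cam in tool', r0.inv().apply(-E[:3,:3].T@E[:3,3]-p0))
W=cloud(b); z=W[...,2]
def circ(p):
    A=np.c_[2*p[:,:2],np.ones(len(p))]; s=np.linalg.lstsq(A,(p[:,:2]**2).sum(1),rcond=None)[0]; return s[:2],np.sqrt(s[2]+s[:2]@s[:2])
v,u=np.mgrid[:420,:560]
m=(np.hypot(u-239,v-199)<45)&(z>79)&(z<90); p=W[m]
c=np.array([578,28.])
for i in range(5):
    d=np.hypot(*(p[:,:2]-c).T); q=p[(d>70)&(d<84)]; c,r=circ(q)
print('rim',c,r,len(q))
def tgt(x,y,zz,yaw):
    # tool down, tool x at angle yaw
    c,s=np.cos(yaw),np.sin(yaw); return R.from_matrix(np.array([[c,s,0],[s,-c,0],[0,0,-1]]))
print(inc([540,60,300],tgt(0,0,0,np.radians(100))))
E
cat >> h.py <<'E'
def down(yawdeg):
    c,s=np.cos(np.radians(yawdeg)),np.sin(np.radians(yawdeg)); return R.from_matrix(np.array([[c,s,0],[s,-c,0],[0,0,-1]]))
E
```

```text
[[-0.975  0.224 -0.   ]
 [ 0.224  0.975 -0.001]
 [ 0.    -0.001 -1.   ]]
cam z dir [ 0.25341934 -0.05928284 -0.96553829] cam x [ 2.24492730e-01  9.74475339e-01 -9.10233015e-04] cam in tool [  65.74978629    0.18327662 -141.131013  ]
rim [591.03382388  28.48293526] 76.96344290171656 500
(array([-2.0515, -1.582 , -0.2754]), array([-3.000e-04,  1.000e-04,  3.726e-01]))
```

>>> arm_command(increments=[[100,[-0.61,-0.384,-0.092],[0,0,0]],[100,[-0.61,-0.384,-0.092],[0,0,0]],[100,[-0.61,-0.384,-0.092],[0,0,0]],[100,[-0.61,-0.384,-0.092],[0,0,0]],[100,[-0.61,-0.384,-0.092],[0,0,0]]])

```text
time: 0.65
ee_pos: [258.2, 430.6, 254.9]
orientation: [0.001, 0.114, 0.993, 0.0]
wrist_force: [-0.2, 0.3, 0.1]
grip_width: 51.7
```

>>> arm_command(increments=[[100,[-0.61,-0.384,-0.092],[0,0,0]],[100,[-0.61,-0.384,-0.092],[0,0,0]],[100,[-0.61,-0.384,-0.092],[0,0,0]],[100,[-0.61,-0.384,-0.092],[0,0,0]],[100,[-0.61,-0.384,-0.092],[0,0,0]]])

```text
time: 1.15
ee_pos: [385.1, 303.1, 277.4]
orientation: [0.0, 0.114, 0.993, -0.0]
wrist_force: [0.2, 1.2, -0.2]
grip_width: 52.1
```

>>> arm_command(increments=[[100,[-0.61,-0.384,-0.092],[0,0,0]],[100,[-0.61,-0.384,-0.092],[0,0,0]],[100,[-0.61,-0.384,-0.092],[0,0,0]],[100,[-0.61,-0.384,-0.092],[0,0,0]],[100,[-0.61,-0.384,-0.092],[0,0,0]]])

```text
time: 1.65
ee_pos: [512.0, 175.6, 299.7]
orientation: [-0.0, 0.114, 0.993, -0.0]
wrist_force: [-0.3, 1.1, -0.1]
grip_width: 52.2
```

>>> arm_command(increments=[[100,[0,0,0],[0,0,0.187]],[100,[0,0,0],[0,0,0.187]],[100,[0,0,0],[0,0,0.187]],[100,[0,0,0],[0,0,0.187]],[100,[0,0,0],[0,0,0.187]]])

```text
time: 2.15
ee_pos: [509.5, 178.6, 300.0]
orientation: [-0.0, 0.396, 0.918, -0.0]
wrist_force: [0.4, 0.0, 0.4]
grip_width: 52.1
```

>>> arm_command(increments=[[100,[0,0,0],[0,0,0.187]],[100,[0,0,0],[0,0,0.187]],[100,[0,0,0],[0,0,0.187]],[100,[0,0,0],[0,0,0.187]],[100,[0,0,0],[0,0,0.187]]])

```text
time: 2.65
ee_pos: [509.7, 178.1, 300.1]
orientation: [-0.0, 0.644, 0.765, -0.0]
wrist_force: [0.0, -0.7, 0.1]
grip_width: 52.3
```

Run:
```python
from h import *
c=cap('wrist'); cv2.imwrite('pics/d.png',cv2.resize(c['pixels'][:,:,::-1],(800,600)))
p,r=pose(); print(p,r.as_matrix().round(3)); W=cloud(c)
np.set_printoptions(suppress=True)
print(arm.get_obs()['time'],arm.get_obs()['grip_width'])
```

```text
[509.77073447 178.00942054 300.16067734] [[-0.176  0.984 -0.   ]
 [ 0.984  0.176  0.   ]
 [ 0.    -0.    -1.   ]]
2.7 51.8223131664068
```

View pics/d.png

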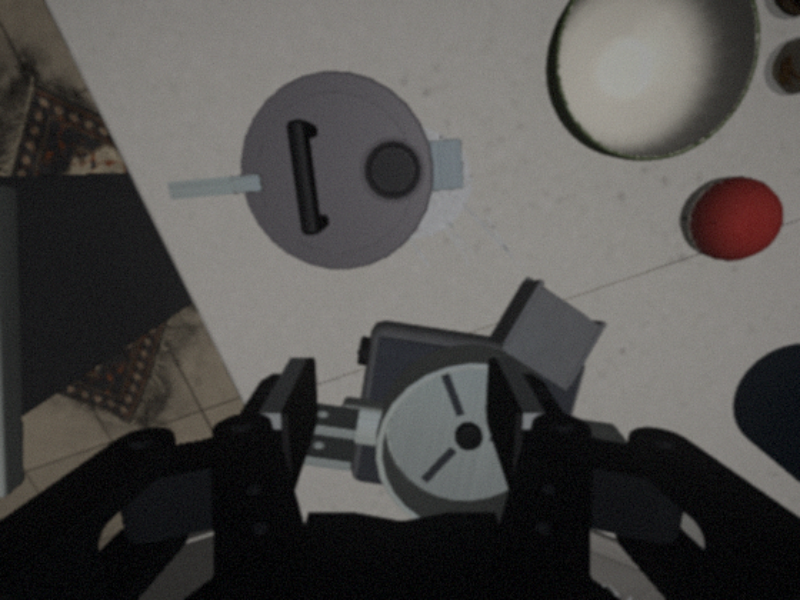

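The wrist view (800x600) shows the head clearly: bar from (297,125) to (315,230), chute at (393,170), lip at (448,163), lug at (210,187). The cutter is half hidden by the fingers, so it needs another viewpoint.

Run:
```python
from h import *
np.set_printoptions(suppress=True,precision=1)
c=load('wrist'); W=cloud(c); z=W[...,2]; px=c['pixels'].astype(int); v,u=np.mgrid[:420,:560]
Hm=(np.hypot(u-.7*337,v-.7*170)<80)
def circ(p):
    A=np.c_[2*p[:,:2],np.ones(len(p))]; s=np.linalg.lstsq(A,(p[:,:2]**2).sum(1),rcond=None)[0]; return s[:2],np.sqrt(s[2]+s[:2]@s[:2])
cov=(Hm&(z>14)&(z<30)).astype(np.uint8)
cov=cv2.morphologyEx(cov,cv2.MORPH_CLOSE,np.ones((15,15)))
cov=cv2.morphologyEx(cov,cv2.MORPH_OPEN,np.ones((31,31)))
ct=max(cv2.findContours(cov,0,1)[0],key=cv2.contourArea)[:,0]
p=np.array([ray(c,a,b,22) for a,b in ct]); cc,r=circ(p)
for i in range(3):
    d=abs(np.hypot(*(p[:,:2]-cc).T)-r); cc,r=circ(p[d<3])
print('cover centre',cc,r,'z',np.nanmedian(z[cov>0]))
bar=Hm&(z>64)&(z<85)&(u<.7*345)
q=W[bar]; print('bar n',len(q),'z med',np.median(q[:,2]))
bm=bar.astype(np.uint8); ys,xs=np.where(bm)
g=np.array([ray(c,a,b,75) for a,b in zip(xs,ys)])[:,:2]
rc=cv2.minAreaRect(g.astype(np.float32)); print('bar rect',rc, 'pix',cv2.minAreaRect(np.c_[xs,ys].astype(np.float32)))
m=g.mean(0); e=np.linalg.svd(g-m,full_matrices=False)[2][0]; e*=np.sign(e[1]); yaw=np.degrees(np.arctan2(e[1],e[0]))-90; print('bar mean',m,'yaw',yaw, 'cov-bar',cc-m, 'in head', np.array([[np.cos(np.radians(yaw)),np.sin(np.radians(yaw))],[-np.sin(np.radians(yaw)),np.cos(np.radians(yaw))]])@(cc-m))
# lip/lug by grey-steel colour (bluish): rows beyond disc
hsv=cv2.cvtColor(c['pixels'],cv2.COLOR_RGB2HSV)
for n,(U,V),h in(('lip',(448,163),24),('lug',(205,187),25)):
    s=(np.hypot(u-.7*U,v-.7*V)<45)&(z>9)&(cov==0)&(hsv[...,0]>80)&(hsv[...,0]<120)&(hsv[...,1]>20); 
    ys,xs=np.where(s); g=np.array([ray(c,a,b,h) for a,b in zip(xs,ys)])[:,:2]; print(n,len(g),'z',np.nanmedian(z[s]),cv2.minAreaRect(g.astype(np.float32)),g.mean(0), 'dir from cover',np.degrees(np.arctan2(*(g.mean(0)-cc)[::-1])))
```

```text
cover centre [451.1 225.6] 75.91467179749706 z 21.363740034860903
bar n 1134 z med 72.8880447199353
bar rect ((430.948974609375, 220.7749786376953), (14.743057250976562, 80.69621276855469), 14.983480453491211) pix ((212.21002197265625, 123.47000122070312), (81.03443145751953, 14.424978256225586), 81.8698959350586)
bar mean [430.6 221.8] yaw 14.938090767022103 cov-bar [20.5  3.8] in head [20.8 -1.7]
lip 254 z 17.627903909908873 ((541.7273559570312, 249.9957275390625), (10.541217803955078, 37.0807991027832), 11.255306243896484) [541.  249.1] dir from cover 14.651202616271478
lug 56 z 25.4420210435214 ((347.1152038574219, 198.16622924804688), (51.650726318359375, 10.37428092956543), 15.342240333557129) [354.  200.5] dir from cover -165.50008637723616
```

>>> arm_command(increments=[[100,[-0.9,0.3,0],[0,0,0]],[100,[-0.9,0.3,0],[0,0,0]],[100,[-0.9,0.3,0],[0,0,0]],[100,[-0.9,0.3,0],[0,0,0]],[100,[-0.9,0.3,0],[0,0,0]]])

```text
time: 3.2
ee_pos: [623.0, -34.0, 299.9]
orientation: [-0.0, 0.642, 0.767, -0.0]
wrist_force: [0.9, 0.4, -0.5]
grip_width: 51.9
```

Run:
```python
from h import *
c=cap('wrist'); cv2.imwrite('pics/e.png',cv2.resize(c['pixels'][:,:,::-1],(800,600)))
```

```text
(no output)
```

View pics/e.png

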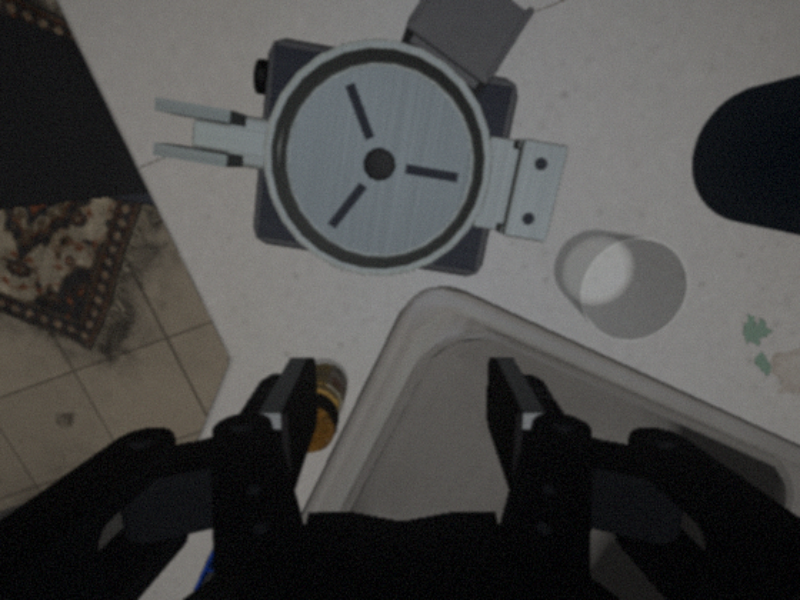

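The cutter is now clear in the 800x600 view: rim centre about (378,157), fork cheeks (155-243, 103-118) and (153-243, 150-160), keeper plate corners (520,138)-(567,145)-(545,241)-(505,235). The tumbler is at (620,280) and the jar at (325,400).

Run:
```python
from h import *
np.set_printoptions(suppress=True,precision=1)
c=load('wrist'); W=cloud(c); x,y,z=W[...,0],W[...,1],W[...,2]; v,u=np.mgrid[:420,:560]
hsv=cv2.cvtColor(c['pixels'],cv2.COLOR_RGB2HSV)
def circ(p):
    A=np.c_[2*p[:,:2],np.ones(len(p))]; s=np.linalg.lstsq(A,(p[:,:2]**2).sum(1),rcond=None)[0]; return s[:2],np.sqrt(s[2]+s[:2]@s[:2])
C=(np.hypot(u-.7*378,v-.7*157)<100)
m=C&(z>80)&(z<92); p=W[m]; cc=np.array([591,28.])
for i in range(6):
    d=np.hypot(*(p[:,:2]-cc).T); q=p[(d>70)&(d<84)]; cc,r=circ(q)
print('rim cloud',cc,r,np.median(q[:,2]),len(q))
# outer edge by contour of z>75 disc
dm=(C&(z>78)&(np.hypot(x-cc[0],y-cc[1])<84)).astype(np.uint8); dm=cv2.morphologyEx(dm,cv2.MORPH_CLOSE,np.ones((9,9)))
ct=max(cv2.findContours(dm,0,1)[0],key=cv2.contourArea)[:,0]; p=np.array([ray(c,a,b,85) for a,b in ct]); 
o=p
a=np.degrees(np.arctan2(*(o[:,:2]-cc).T[::-1])); k=(abs(abs(a)-90)<50); c2,r2=circ(o[k]); print('rim outer contour',c2,r2)
# fork
F=(z>97)&(z<113)&(u<.7*250)&(v>60)&(v<125)
n,l=cv2.connectedComponents(F.astype(np.uint8)); fm=[]
for i in range(1,n):
    ys,xs=np.where(l==i)
    if len(ys)<40: continue
    g=np.array([ray(c,aa,b,105) for aa,b in zip(xs,ys)])[:,:2]; rc=cv2.minAreaRect(g.astype(np.float32)); d=g-g.mean(0); e=np.linalg.svd(d,full_matrices=False)[2][0]; print('cheek',len(g),'z',np.median(z[l==i]),g.mean(0),rc,'dir',np.degrees(np.arctan(e[1]/e[0]))); fm.append(np.array(rc[0]))
K=(z>98)&(z<116)&(u>.7*490)&(u<.7*580)&(v>80)&(v<180)
ys,xs=np.where(K); g=np.array([ray(c,aa,b,107) for aa,b in zip(xs,ys)])[:,:2]; rc=cv2.minAreaRect(g.astype(np.float32)); print('keeper',len(g),np.median(z[K]),g.mean(0),rc)
km=np.array(rc[0]); fk=np.mean(fm[:2],0); d=km-fk; print('fork mid',fk,'keeper mid',km,'yaw',np.degrees(np.arctan2(d[1],d[0])),'len',np.hypot(*d))
```

```text
rim cloud [595.6  27.4] 76.70377300462079 83.10203436411106 3402
rim outer contour [594.7  27.5] 78.45366394822364
cheek 515 z 103.40015722675646 [475.   39.9] ((475.1806640625, 39.93048095703125), (49.3502197265625, 8.054701805114746), 0.6853445172309875) dir 0.6101439268212586
cheek 486 z 103.435317913287 [475.3  12.3] ((475.5295104980469, 12.300996780395508), (49.230247497558594, 8.091612815856934), 0.7931398749351501) dir 0.8559366633848994
keeper 2235 105.55838458257969 [700.   29.6] ((699.7279052734375, 28.690155029296875), (31.85515785217285, 63.24599075317383), 1.1001566648483276)
fork mid [475.4  26.1] keeper mid [699.7  28.7] yaw 0.657373338126292 len 224.38758671718318
```

Run:
```python
from h import *
print(inc([430.8,221.3,200],down(104.8)), pose()[0])
```

```text
(array([ 1.1562, -0.5831,  0.395 ]), array([-0.0004,  0.0004, -0.0268])) [624.52820582 -37.99908876 298.91757502]
```

>>> arm_command(increments=[[148,[0.578,-0.2915,0.1975],[0,0,0]],[148,[0.578,-0.2915,0.1975],[0,0,0]],[148,[0.578,-0.2915,0.1975],[0,0,0]],[148,[0.578,-0.2915,0.1975],[0,0,0]]])

```text
time: 3.65
ee_pos: [523.2, 101.2, 249.9]
orientation: [-0.001, 0.641, 0.767, -0.0]
wrist_force: [0.3, -1.1, -0.7]
grip_width: 36.0
```

>>> arm_command(increments=[[148,[0.578,-0.2915,0.1975],[0,0,-0.027]],[148,[0.578,-0.2915,0.1975],[0,0,-0.027]],[148,[0.578,-0.2915,0.1975],[0,0,-0.027]],[148,[0.578,-0.2915,0.1975],[0,0,-0.027]],[148,[0.578,-0.2915,0.1975],[0,0,-0.027]]])

```text
time: 4.15
ee_pos: [427.8, 230.3, 201.0]
orientation: [-0.0, 0.608, 0.794, -0.0]
wrist_force: [0.2, 0.8, 0.4]
grip_width: 36.2
```

Run:
```python
from h import *
np.set_printoptions(suppress=True,precision=1)
print(inc([430.8,221.3,48],down(104.8)), pose()[0],arm.get_obs()['grip_width'])
c=cap('wrist'); W=cloud(c); z=W[...,2]; v,u=np.mgrid[:420,:560]
m=(np.hypot(W[...,0]-430,W[...,1]-222)<55)&(z>62)&(z<85)&(c['pixels'].max(-1)<70)
n,l,s,ce=cv2.connectedComponentsWithStats(m.astype(np.uint8)); i=1+np.argmax(s[1:,4]); print(s[1:])
ys,xs=np.where(l==i); g=np.array([ray(c,a,b,75) for a,b in zip(xs,ys)])[:,:2]; print(cv2.minAreaRect(g.astype(np.float32)),np.median(z[l==i]))
cv2.imwrite('pics/f.png',cv2.resize(c['pixels'][:,:,::-1],(800,600)))
```

```text
(array([-0. ,  0. ,  0.6]), array([-0., -0.,  0.])) [427.8 230.3 201. ] 36.16939265564971
[[ 271  160   18   98 1674]
 [ 331  187   16   44  189]
 [ 338  229    1    1    1]
 [ 342  233    1    1    1]]
((428.98394775390625, 222.04566955566406), (13.67020320892334, 80.34861755371094), 14.647876739501953) 72.98541640738716
```

View pics/f.png

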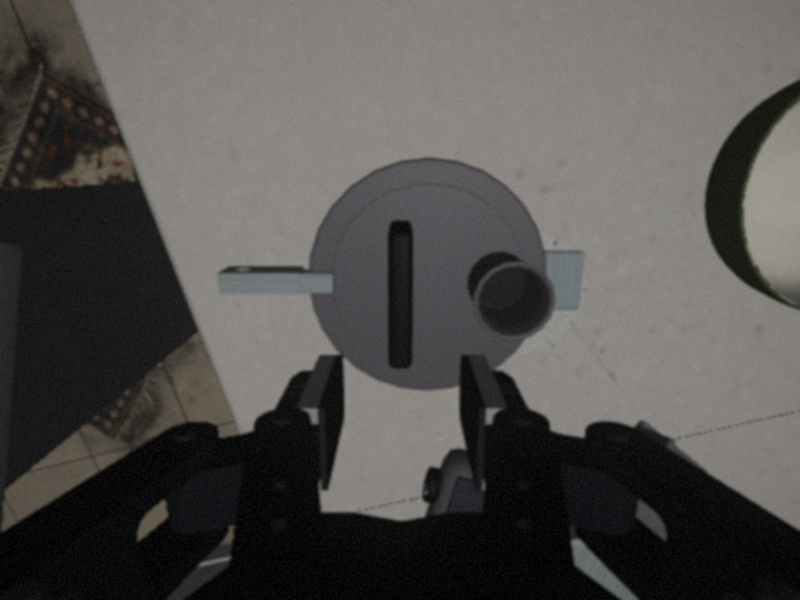

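The view shows the bar from (400,222) to (400,367), square between the pads at x≈340 and 465. Descending 153 mm to grip it.

>>> arm_command(increments=[[148,[-0.035,-0.002,0.2],[0,0,0]],[148,[-0.035,-0.002,0.4],[0,0,0]],[148,[-0.035,-0.002,0.5],[0,0,0]],[148,[-0.035,-0.002,0.612],[0,0,0]],[148,[-0.035,-0.002,0.612],[0,0,0]]])

```text
time: 4.7
ee_pos: [430.4, 218.5, 45.9]
orientation: [-0.001, 0.611, 0.792, -0.002]
wrist_force: [-0.2, -1.0, 0.6]
grip_width: 35.9
```

>>> arm_command(increments=[[255,[0,0,0],[0,0,0]],[255,[0,0,0],[0,0,0]],[255,[0,0,0],[0,0,0]],[255,[0,0,0],[0,0,0]],[255,[0,0,0],[0,0,0]]])

```text
time: 5.2
ee_pos: [432.4, 219.8, 50.2]
orientation: [0.001, 0.611, 0.791, 0.001]
wrist_force: [0.8, -3.2, 8.6]
grip_width: 13.0
```

>>> arm_command(increments=[[255,[0,0,-0.04],[0,0,0]],[255,[0,0,-0.1],[0,0,0]],[255,[0,0,-0.3],[0,0,0]],[255,[0,0,-0.5],[0,0,0]],[255,[0,0,-0.5],[0,0,0]]])

```text
time: 5.7
ee_pos: [433.5, 220.6, 180.9]
orientation: [0.003, 0.611, 0.791, 0.004]
wrist_force: [-0.5, -0.9, -4.0]
grip_width: 12.9
```

Run:
```python
from h import *
np.set_printoptions(suppress=True,precision=2)
o=arm.get_obs(); print(o['ee_pos'],o['wrist_force'],o['torque'],o['grip_width'])
c=cap('wrist'); W=cloud(c); p,r=pose(); L=r.inv().apply(W.reshape(-1,3)-p).reshape(W.shape)  # tool frame
# cover plane in tool frame
v,u=np.mgrid[:420,:560]
px=c['pixels'].astype(int)
# tool frame z of cover top ~ 45+... -> TCP is 19 below grasp: expect 26
m=(abs(L[...,2]-26)<12)&(np.hypot(L[...,0],L[...,1]-18)<78)&(px.min(-1)>60)
q=L[m]; A=np.c_[q[:,:2],np.ones(len(q))]; s=np.linalg.lstsq(A,q[:,2],rcond=None)[0]; res=abs(A@s-q[:,2]); s=np.linalg.lstsq(A[res<3],q[res<3,2],rcond=None)[0]; print('cover plane z=ax+by+c',s,'tilt deg',np.degrees(s[:2]),len(q))
hsv=cv2.cvtColor(c['pixels'],cv2.COLOR_RGB2HSV)
for n,t,h in(('lip',118,32),('lug',-107,20)):
    k=(abs(L[...,1]-t)<25)&(abs(L[...,0])<28)&(L[...,2]>8)&(L[...,2]<45)&(hsv[...,0]>80)&(hsv[...,0]<125)&(hsv[...,1]>18); print(n,k.sum(),np.median(L[k],0),np.percentile(L[k],[3,97],axis=0))
cv2.imwrite('pics/g.png',cv2.resize(c['pixels'][:,:,::-1],(800,600)))
```

```text
[433.5  220.64 180.91] [-0.51 -0.89 -3.97] [-0.03  0.04 -0.04] 12.880255144053228
cover plane z=ax+by+c [ 0.01 -0.   25.25] tilt deg [ 0.32 -0.26] 37977
lip 66 [ 12.21 102.62  28.7 ] [[  4.92  96.78  27.55]
 [ 21.27 115.45  30.08]]
lug 187 [   8.42 -105.35   31.55] [[   4.48 -118.3    21.38]
 [   8.86  -83.25   43.86]]
```

View pics/g.png

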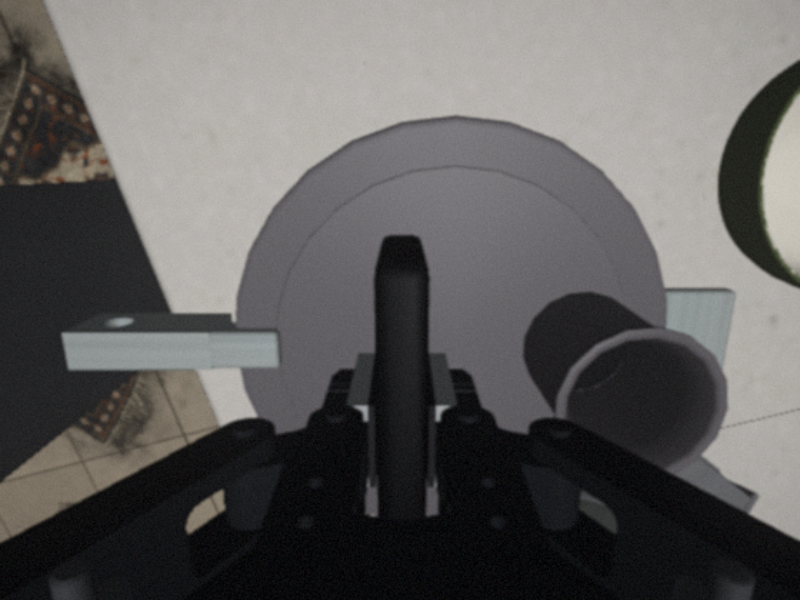

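The head hangs level. The lug's top face runs (62-280, 333-370) with its hole at (120,322), the cover's far edge is at (455,117), and the lip corner is at (735,290). From these I get the head's offset in the tool frame.

Run:
```python
from h import *
np.set_printoptions(suppress=True,precision=2)
c=load('wrist'); p,r=pose(); E=c['extrinsics']
# ray in tool frame
def tr(U,V,zt):
    o=r.inv().apply(-E[:3,:3].T@E[:3,3]-p); d=r.inv().apply(np.array([(U*.7-c['cx'])/f(c),(V*.7-c['cy'])/f(c),1])@E[:3,:3]); return o+d*(zt-o[2])/d[2]
zh=-19.5
for n,U,V,h in(('lug top +',66,333,-40),('lug top -',70,370,-40),('lug+',235,331,-40),('lug-',240,369,-40),('cover far',455,117,-45),('cover left',237,310,-45),('cover right',665,310,-45),('lip corner',735,290,-48),('lip tip far',728,365,-48),('bar L',377,262,8),('bar R',428,262,8),('bar far L',377,262,8)):
    print(n,tr(U,V,zh-h))
print(pose()[0])
```

```text
lug top + [   8.46 -116.44   20.5 ]
lug top - [  -5.54 -117.47   20.5 ]
lug+ [  9.08 -57.15  20.5 ]
lug- [ -5.31 -56.62  20.5 ]
cover far [80.39 18.71 25.5 ]
cover left [ 15.28 -57.49  25.5 ]
cover right [14.99 95.95 25.5 ]
lip corner [ 21.59 121.97  28.5 ]
lip tip far [ -7.59 124.42  28.5 ]
bar L [ 43.01  -4.81 -27.5 ]
bar R [ 42.99   7.45 -27.5 ]
bar far L [ 43.01  -4.81 -27.5 ]
[432.48 220.25 177.32]
```

```bash
cat >> h.py <<'E'
# fixed camera rotation/position in tool frame (from the static start pose): set by calib
def camtool():
    d=np.load('/tmp/camtool.npz'); return d['Rc'],d['t']   # p_tool = Rc@p_cam + t
def head_tcp(L,yaw,pitch,off):
    "TCP pose putting head_lip at L (mm) with yaw,pitch (deg, + = front raised); off = handle centre in tool"
    Rh=(R.from_euler('z',yaw,degrees=True)*R.from_euler('y',pitch,degrees=True)).as_matrix()
    Rt=np.c_[Rh[:,1],Rh[:,0],-Rh[:,2]]
    return np.array(L)-Rh@[118,0,-51]-Rt@np.array(off), R.from_matrix(Rt)
E
python3 - <<'E'
from h import *
np.set_printoptions(suppress=True,precision=2)
c=cap('wrist'); p,r=pose(); E=c['extrinsics']
t=r.inv().apply(-E[:3,:3].T@E[:3,3]-p); Rc=r.inv().as_matrix()@E[:3,:3].T
print(t,Rc, arm.get_obs()['joint_vel'],p)
np.savez('/tmp/camtool.npz',Rc=Rc,t=t)
def tr(U,V,zt):
    d=Rc@np.array([(U*.7-c['cx'])/f(c),(V*.7-c['cy'])/f(c),1]); return t+d*(zt-t[2])/d[2]
zh=-19.5
for n,U,V,h in(('lug top +',66,333,-40),('lug top -',70,370,-40),('cover far',455,117,-45),('cover left',237,310,-45),('cover right',665,310,-45),('lip corner',735,290,-48),('bar L',377,262,8),('bar R',428,262,8)):
    print(n,tr(U,V,zh-h))
z=c['z_map'].astype(float); v,u=np.mgrid[:420,:560]
P=np.stack([(u-c['cx'])/f(c)*z,(v-c['cy'])/f(c)*z,z],-1)@Rc.T+t
s=P[120:210,190:360].reshape(-1,3); s=s[abs(s[:,2]-25)<6]; A=np.c_[s[:,:2],np.ones(len(s))]; print(np.linalg.lstsq(A,s[:,2],rcond=None)[0])
E
```

```text
[  65.93    0.44 -143.71] [[-0.   -0.97 -0.26]
 [ 1.   -0.    0.  ]
 [-0.   -0.26  0.97]] [-0.    0.03  0.05 -0.   -0.01  0.  ] [431.52 219.9  174.83]
lug top + [   8.82 -115.75   20.5 ]
lug top - [  -5.09 -116.78   20.5 ]
cover far [80.29 18.51 25.5 ]
cover left [ 15.59 -57.2   25.5 ]
cover right [15.32 95.25 25.5 ]
lip corner [ 21.87 121.11  28.5 ]
bar L [ 43.22  -4.83 -27.5 ]
bar R [ 43.2    7.32 -27.5 ]
[ 0.01 -0.01 25.87]
```

Run:
```python
from h import *
np.set_printoptions(suppress=True,precision=1)
for n in('top','scene'):
    c=cap(n); W=cloud(c); x,y,z=W[...,0],W[...,1],W[...,2]
    g=cv2.cvtColor(c['pixels'],cv2.COLOR_RGB2GRAY)
    for nm,k,h in(('keeper',(x>670)&(x<730)&(abs(y-28)<45)&(z>99)&(z<115),107),('forkL',(x>435)&(x<505)&(y>27)&(y<55)&(z>96)&(z<113),105),('forkR',(x>435)&(x<505)&(y>-5)&(y<27)&(z>96)&(z<113),105)):
        ys,xs=np.where(k); q=np.array([ray(c,a,b,h) for a,b in zip(xs,ys)])[:,:2]; print(n,nm,len(q),cv2.minAreaRect(q.astype(np.float32)),q.mean(0),np.median(z[k]))
c=load('top');W=cloud(c);x,y,z=W[...,0],W[...,1],W[...,2]
# bowl dark hub in the middle & outer rim from intensity
v,u=np.mgrid[:420,:560]
g=cv2.GaussianBlur(cv2.cvtColor(c['pixels'],cv2.COLOR_RGB2GRAY),(3,3),0)
e=cv2.HoughCircles(g,cv2.HOUGH_GRADIENT,1.5,400,param1=80,param2=15,minRadius=27,maxRadius=33) if 0 else None
dm=((z>76)&(z<95)&(np.hypot(x-592,y-28)<90)).astype(np.uint8); ys,xs=np.where(dm); q=np.array([ray(c,a,b,85) for a,b in zip(xs,ys)])
a=np.degrees(np.arctan2(q[:,1]-28,q[:,0]-592)); 
pts=[]
for s in list(range(40,125,3))+list(range(-125,-40,3)):
    k=abs(a-s)<1.5; 
    if k.sum(): d=np.hypot(q[k,0]-592,q[k,1]-28); i=np.argmax(d); pts.append(q[k][i,:2])
pts=np.array(pts);A=np.c_[2*pts,np.ones(len(pts))]; s=np.linalg.lstsq(A,(pts**2).sum(1),rcond=None)[0]; print('rim',s[:2],np.sqrt(s[2]+s[:2]@s[:2]))
print(pose()[0],arm.get_obs()['wrist_force'])
```

```text
top keeper 301 ((695.6046142578125, 29.9349308013916), (30.947704315185547, 60.66712188720703), 0.059578824788331985) [696.8  30. ] 106.9818150678083
top forkL 56 ((469.46044921875, 40.55198287963867), (44.268714904785156, 4.9330620765686035), 0.5234396457672119) [469.6  40.5] 104.99101328524955
top forkR 60 ((469.4034423828125, 12.245254516601562), (44.29216003417969, 7.374460697174072), 0.3809669613838196) [468.3  13.1] 104.89234261617173
scene keeper 182 ((698.8883666992188, 23.357967376708984), (74.4284439086914, 35.15314865112305), 89.03885650634766) [699.   23.8] 107.85416726709926
scene forkL 82 ((471.79034423828125, 36.456783294677734), (20.716903686523438, 50.106136322021484), 86.25176239013672) [473.1  35.6] 104.10889716463487
scene forkR 84 ((472.5651550292969, 7.418048858642578), (19.7352294921875, 48.859439849853516), 89.56370544433594) [472.1   7.8] 103.54016757076626
rim [593.4  30.8] 80.2868189154045
[430.7 219.6 172.6] [-0.2 -0.7 -4.3]
```

Run:
```python
from h import *
np.set_printoptions(suppress=True,precision=4)
P,r=head_tcp([676,29.2,140],.8,14,[1.3,1.1,-16.7]); p0,r0=pose(); print(P,p0,inc(P,r))
print('down from yaw only',inc(P,down(90.8)))
```

```text
[568.7643  26.4025 202.094 ] [430.6583 219.5869 172.59  ] (array([-0.8871,  0.3394, -0.1185]), array([0.0769, 0.0095, 0.0763]))
down from yaw only (array([-0.8871,  0.3394, -0.1185]), array([-0.0005,  0.0001,  0.0767]))
```

>>> arm_command(increments=[[255,[-0.1,0.04,-0.06],[0,0,0.01]],[255,[-0.25,0.1,-0.12],[0,0,0.03]],[255,[-0.42,0.16,-0.119],[0,0,0.05]],[255,[-0.58,0.22,-0.119],[0,0,0.077]],[255,[-0.73,0.28,-0.119],[0,0,0.077]]])

```text
time: 6.4
ee_pos: [545.3, 59.1, 201.7]
orientation: [-0.001, 0.704, 0.71, -0.001]
wrist_force: [1.4, 1.2, -4.8]
grip_width: 12.7
```

Run:
```python
from h import *
P,r=head_tcp([676,29.2,140],.8,14,[1.3,1.1,-16.7]); print(inc(P,r),inc(P,down(90.8)))
```

```text
(array([-0.1316,  0.0927, -0.0017]), array([ 0.077 , -0.0002, -0.0014])) (array([-0.1316,  0.0927, -0.0017]), array([-0.0008, -0.    , -0.0014]))
```

>>> arm_command(increments=[[255,[-0.135,0.094,0],[0.02,0,0]],[255,[-0.135,0.094,0],[0.045,0,0]],[255,[-0.135,0.094,0],[0.077,0,0]],[255,[-0.135,0.094,0],[0.077,0,0]],[255,[-0.135,0.094,0],[0.077,0,0]]])

```text
time: 6.9
ee_pos: [569.0, 27.5, 201.6]
orientation: [-0.085, 0.697, 0.707, -0.086]
wrist_force: [0.5, -0.1, -3.5]
grip_width: 12.9
```

>>> arm_command(increments=[[255,[0,0,0],[0,0,0]],[255,[0,0,0],[0,0,0]],[255,[0,0,0],[0,0,0]],[255,[0,0,0],[0,0,0]],[255,[0,0,0],[0,0,0]]])

```text
time: 7.4
ee_pos: [568.9, 27.4, 203.6]
orientation: [-0.084, 0.697, 0.707, -0.086]
wrist_force: [-0.1, 0.5, -4.1]
grip_width: 13.0
```

Run:
```python
from h import *
np.set_printoptions(suppress=True,precision=4)
P,r=head_tcp([676,29.2,140],.8,14,[1.3,1.1,-16.7]); o=arm.get_obs();print(P,o['ee_pos'],inc(P,r),o['wrist_force'],abs(o['joint_vel']).max())
c=cap('wrist'); cv2.imwrite('pics/i.png',cv2.resize(c['pixels'][:,:,::-1],(800,600)))
p,r=pose(); print(p, r.inv().apply(-c['extrinsics'][:3,:3].T@c['extrinsics'][:3,3]-p))
```

```text
[568.7643  26.4025 202.094 ] [568.9138  27.4204 203.5559] (array([-0.0041,  0.0008,  0.0058]), array([ 0.001 , -0.    , -0.0003])) [-0.1332  0.4845 -4.1307] 0.0042964157602807685
[568.9339  27.3882 203.4637] [  65.8835    0.1947 -141.3171]
```

View pics/i.png

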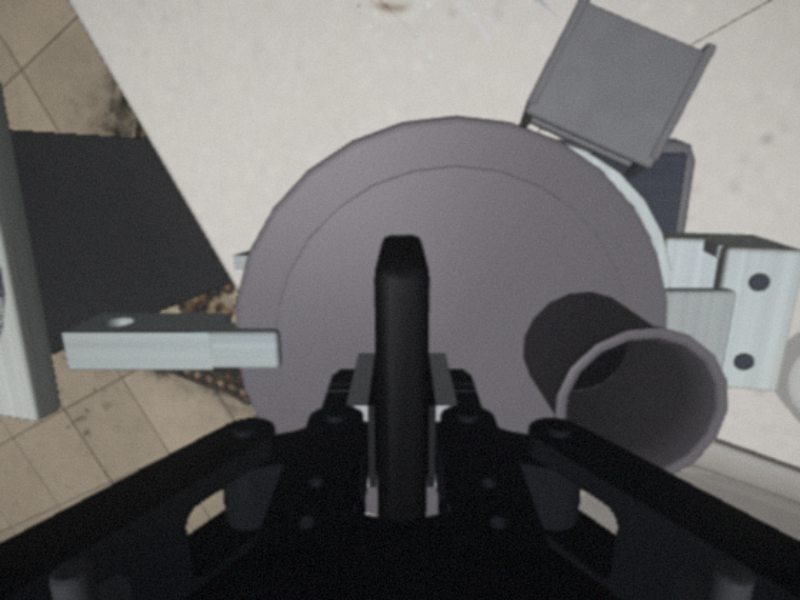

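The view shows the lip corner at (735,290), the keeper plate's front edge from (722,248) to (729,385), and its holes at (759,283) and (743,361). I cast both into the world from this still pose.

Run:
```python
from h import *
np.set_printoptions(suppress=True,precision=1)
c=load('wrist'); p,r=pose(); E=c['extrinsics']; o=-E[:3,:3].T@E[:3,3]
def tr(U,V,zt):
    t=r.inv().apply(o-p); d=r.inv().apply(np.array([(U*.7-c['cx'])/f(c),(V*.7-c['cy'])/f(c),1])@E[:3,:3]); return t+d*(zt-t[2])/d[2]
for n,U,V,h in(('lip corner',735,290,48),('lug+',66,333,40),('lug-',70,370,40),('cover far',455,117,45),('cov L',237,310,45),('cov R',665,310,45)):
    q=tr(U,V,h-16.7); print(n,q,r.apply(q)+p)
for n,U,V in(('kFL',722,248),('kFR',729,385),('kBL',797,250),('kBR',777,388),('hole1',759,283),('hole2',743,361)): print(n,ray(c,U*.7,V*.7,107))
W=cloud(c); z=W[...,2]
s=W[int(.7*290):int(.7*350),int(.7*752):int(.7*775)].reshape(-1,3); print('keeper top z',np.nanmedian(s,0))
s=W[int(.7*310):int(.7*330),int(.7*690):int(.7*720)].reshape(-1,3); print('lip top',np.nanmedian(s,0))
```

```text
lip corner [ 21.8 120.2  31.3] [677.9  50.6 144.3]
lug+ [   8.5 -117.2   23.3] [449.5  34.3 208.9]
lug- [  -5.5 -118.2   23.3] [448.7  20.3 209.1]
cover far [80.3 17.7 28.3] [578.3 107.8 171.7]
cov L [ 15.4 -58.3  28.3] [505.4  41.9 189.9]
cov R [15.2 94.4 28.3] [653.7  43.7 153.4]
kFL [684.5  60.2 107. ]
kFR [697.3  -1.2 107. ]
kBL [711.8  60.8 107. ]
kBR [715.9  -0.3 107. ]
hole1 [700.7  46.1 107. ]
hole2 [700.8  10.8 107. ]
keeper top z [705.2  30.3 105.7]
lip top [668.9  39.3 145.3]
```

Run:
```python
from h import *
np.set_printoptions(suppress=True,precision=4)
off=[1.3,1.1,-16.7]
for L in([676,29.2,115],[676,29.2,89.5],[688,29.3,89.5],[694,29.4,89.5]): print(L,*inc(*head_tcp(L,.8,14,off)))
```

```text
[676, 29.2, 115] [-0.0039  0.0245  0.1026] [ 0.0009 -0.     -0.0003]
[676, 29.2, 89.5] [-0.0039  0.0489  0.2016] [ 0.0009 -0.     -0.0003]
[688, 29.3, 89.5] [-0.0041  0.0955  0.1902] [ 0.0009 -0.     -0.0003]
[694, 29.4, 89.5] [-0.004   0.1188  0.1844] [ 0.0009 -0.     -0.0003]
```

>>> arm_command(increments=[[255,[-0.004,0.018,0.07],[0,0,0]],[255,[-0.004,0.034,0.14],[0,0,0]],[255,[-0.004,0.045,0.185],[0,0,0]],[255,[-0.004,0.049,0.2],[0,0,0]],[255,[-0.004,0.049,0.2],[0,0,0]]])

```text
time: 7.95
ee_pos: [568.9, 26.4, 151.7]
orientation: [-0.085, 0.697, 0.706, -0.086]
wrist_force: [-0.4, 0.9, -3.7]
grip_width: 13.0
```

>>> arm_command(increments=[[255,[0,0,0],[0,0,0]],[255,[0,0,0],[0,0,0]],[255,[0,0,0],[0,0,0]],[255,[0,0,0],[0,0,0]]])

```text
time: 8.35
ee_pos: [569.0, 26.4, 152.1]
orientation: [-0.085, 0.697, 0.707, -0.086]
wrist_force: [0.2, 0.8, -4.2]
grip_width: 13.0
```

Run:
```python
from h import *
np.set_printoptions(suppress=True,precision=4)
off=[1.3,1.1,-16.7]
for L in([676,29.2,89.5],[688,29.3,89.5],[694,29.4,89.5]): print(L,*inc(*head_tcp(L,.8,14,off)))
o=arm.get_obs(); print(o['ee_pos'],o['wrist_force'],o['torque'])
```

```text
[676, 29.2, 89.5] [ 0.0001 -0.0005  0.0024] [ 0.0009 -0.     -0.0003]
[688, 29.3, 89.5] [-0.0001  0.0461 -0.0091] [ 0.0009 -0.     -0.0003]
[694, 29.4, 89.5] [-0.      0.0694 -0.0148] [ 0.0009 -0.     -0.0003]
[569.0342  26.3796 152.1421] [ 0.2369  0.8147 -4.1983] [-0.0039 -0.2294 -0.0058]
```

No contact so far. Sliding the lip in under the nose.

>>> arm_command(increments=[[255,[0,0.02,-0.004],[0,0,0]],[255,[0,0.035,-0.007],[0,0,0]],[255,[0,0.05,-0.01],[0,0,0]],[255,[0,0.069,-0.015],[0,0,0]],[255,[0,0.069,-0.015],[0,0,0]]])

```text
time: 8.85
ee_pos: [587.1, 26.6, 151.1]
orientation: [-0.085, 0.697, 0.706, -0.086]
wrist_force: [0.2, -0.5, -4.7]
grip_width: 13.1
```

>>> arm_command(increments=[[255,[0,0,0],[0,0,0]],[255,[0,0,0],[0,0,0]],[255,[0,0,0],[0,0,0]]])

```text
time: 9.15
ee_pos: [586.5, 26.6, 151.4]
orientation: [-0.085, 0.697, 0.706, -0.086]
wrist_force: [-0.1, -0.2, -3.8]
grip_width: 12.7
```

Run:
```python
from h import *
np.set_printoptions(suppress=True,precision=4)
off=[1.3,1.1,-16.7]
for a in(14,10,7,4,2,0,-.5): print(a,*inc(*head_tcp([693,29.4,89],.8,a,off)))
o=arm.get_obs(); print(o['ee_pos'],o['wrist_force'],o['torque'])
```

```text
14 [ 0.0001 -0.0024  0.0019] [ 0.0008 -0.     -0.0003]
10 [ 0.0001 -0.0109  0.0354] [-0.0215 -0.     -0.0003]
7 [ 0.0001 -0.0157  0.0609] [-0.0381 -0.     -0.0003]
4 [ 0.0001 -0.0192  0.0866] [-0.0548 -0.     -0.0003]
2 [ 0.0001 -0.0208  0.1039] [-0.0659 -0.     -0.0003]
0 [ 0.     -0.0218  0.1212] [-0.077  -0.     -0.0003]
-0.5 [ 0.     -0.0219  0.1255] [-0.0798 -0.     -0.0003]
[586.4679  26.5913 151.404 ] [-0.1462 -0.2273 -3.8322] [-0.0186 -0.2987 -0.0214]
```

>>> arm_command(increments=[[255,[0,-0.006,0.018],[-0.01,0,0]],[255,[0,-0.011,0.0354],[-0.0215,0,0]],[255,[0,-0.0157,0.061],[-0.038,0,0]],[255,[0,-0.0192,0.0866],[-0.055,0,0]],[255,[0,-0.0192,0.0866],[-0.055,0,0]]])

```text
time: 9.65
ee_pos: [575.5, 26.6, 131.4]
orientation: [-0.024, 0.702, 0.711, -0.025]
wrist_force: [-0.9, 0.7, -3.9]
grip_width: 12.9
```

Run:
```python
from h import *
np.set_printoptions(suppress=True,precision=4)
off=[1.3,1.1,-16.7]
for a in(4,3,2,1,0,-.5): print(a,*inc(*head_tcp([693,29.4,89],.8,a,off)))
o=arm.get_obs(); print(o['ee_pos'],o['wrist_force'],o['torque'],o['grip_width'])
c=cap('wrist'); cv2.imwrite('pics/j.png',cv2.resize(c['pixels'][:,:,::-1],(800,600)))
```

```text
4 [-0.0005  0.0043 -0.0008] [ 0.0003 -0.     -0.0003]
3 [-0.0005  0.002   0.0075] [-0.0052 -0.     -0.0003]
2 [-0.0005 -0.0002  0.0159] [-0.0108  0.     -0.0003]
1 [-0.0005 -0.0023  0.0243] [-0.0164  0.     -0.0003]
0 [-0.0005 -0.0042  0.0327] [-0.0219  0.     -0.0003]
-0.5 [-0.0005 -0.005   0.037 ] [-0.0247  0.     -0.0003]
[575.5272  26.581  131.3887] [-0.8602  0.6945 -3.8799] [-0.013   0.0135 -0.0366] 12.871509507897699
```

View pics/j.png

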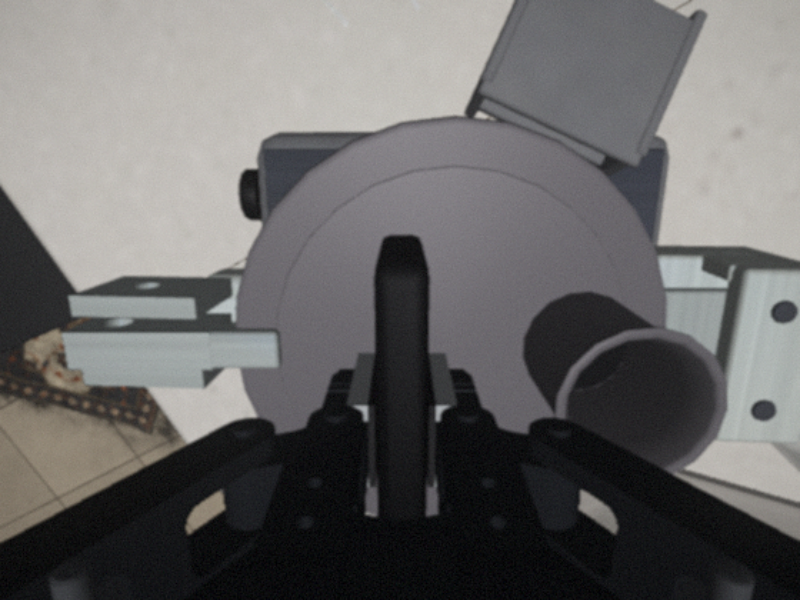

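Viewed: the lip is under the nose (right, 665-735, 290). The lug (65-280, 332-368) hangs just over the fork, whose cheek edges are at rows 295/318 on the left and 386 on the right outer side. Lateral check:

Run:
```python
from h import *
np.set_printoptions(suppress=True,precision=1)
c=load('wrist')
for n,U,V,h in(('Lout f',72,296,105),('Lout b',190,298,105),('Lin',75,317,105),('Lin b',190,318,105),('Rout',90,386,105),('Rout b',200,386,105),('lug+',66,332,116),('lug-',70,368,116),('lug+b',235,330,112),('lug-b',240,367,112),('kh1',784,312,107),('kh2',763,410,107)): print(n,ray(c,U*.7,V*.7,h))
```

```text
Lout f [452.4  43.8 105. ]
Lout b [497.1  44.4 105. ]
Lin [452.2  35.7 105. ]
Lin b [496.3  36.8 105. ]
Rout [453.6   7.9 105. ]
Rout b [497.5   9.8 105. ]
lug+ [456.7  33.8 116. ]
lug- [455.8  20.2 116. ]
lug+b [515.8  35.3 112. ]
lug-b [516.6  21.4 112. ]
kh1 [700.5  46.5 107. ]
kh2 [700.8  10.7 107. ]
```

>>> arm_command(increments=[[255,[-0.004,0.008,0.0075],[-0.0052,0,0]],[255,[-0.004,0.007,0.016],[-0.011,0,0]],[255,[-0.004,0.005,0.0243],[-0.0164,0,0]],[255,[-0.004,0.004,0.0327],[-0.022,0,0]],[255,[-0.004,0.004,0.0327],[-0.022,0,0]]])

```text
time: 10.2
ee_pos: [577.0, 25.5, 123.4]
orientation: [0.001, 0.703, 0.712, 0.0]
wrist_force: [0.8, 1.2, -4.3]
grip_width: 12.7
```

>>> arm_command(increments=[[255,[0,0,0],[0,0,0]],[255,[0,0,0],[0,0,0]],[255,[0,0,0],[0,0,0]]])

```text
time: 10.5
ee_pos: [577.1, 25.5, 123.4]
orientation: [-0.0, 0.702, 0.712, -0.0]
wrist_force: [-3.3, -0.1, 2.6]
grip_width: 12.5
```

Run:
```python
from h import *
np.set_printoptions(suppress=True,precision=4)
off=[1.3,1.1,-16.7]
for a in(0,-.5): print(a,*inc(*head_tcp([695,28.4,89],.8,a,off)))
o=arm.get_obs(); print(o['ee_pos'],o['wrist_force'],o['torque'],o['grip_width'])
c=cap('wrist'); cv2.imwrite('pics/k.png',cv2.resize(c['pixels'][:,:,::-1],(800,600)))
```

```text
0 [-0.     -0.0047  0.0002] [-0.0001  0.     -0.0003]
-0.5 [-0.     -0.0059  0.0044] [-0.0029  0.     -0.0003]
[577.1118  25.4596 123.3501] [-3.2814 -0.0897  2.6446] [-0.0239  0.5918  0.0013] 12.514085648611227
```

>>> arm_command(increments=[[255,[0,0,0.006],[0,0,0]],[255,[0,0,0.006],[0,0,0]],[255,[0,0,0.006],[0,0,0]]])

```text
time: 10.85
ee_pos: [577.2, 25.5, 123.3]
orientation: [0.0, 0.702, 0.712, 0.0]
wrist_force: [-13.2, -0.5, 19.8]
grip_width: 12.9
```

>>> arm_command(increments=[[148,[0,0,0],[0,0,0]],[148,[0,0,0],[0,0,0]],[148,[0,0,0],[0,0,0]],[148,[0,0,0],[0,0,0]]])

```text
time: 11.25
ee_pos: [577.2, 25.5, 121.5]
orientation: [-0.0, 0.703, 0.712, -0.0]
wrist_force: [-0.6, 0.4, -0.0]
grip_width: 36.0
```

>>> arm_command(increments=[[148,[0,0,-0.1],[0,0,0]],[148,[0,0,-0.3],[0,0,0]],[148,[0,0,-0.5],[0,0,0]],[148,[0,0,-0.6],[0,0,0]],[148,[0,0,-0.6],[0,0,0]]])

```text
time: 11.75
ee_pos: [578.3, 25.4, 275.9]
orientation: [0.002, 0.702, 0.712, 0.002]
wrist_force: [1.5, -0.5, -0.2]
grip_width: 36.1
```

>>> arm_command(increments=[[148,[-0.2,0,0],[0,0,0]],[148,[-0.2,0,0],[0,0,0]],[148,[-0.2,0,0],[0,0,0]],[148,[-0.2,0,0],[0,0,0]],[148,[-0.2,0,0],[0,0,0]]])

```text
time: 12.25
ee_pos: [577.8, -23.8, 271.4]
orientation: [-0.0, 0.702, 0.712, -0.0]
wrist_force: [-0.2, -0.1, 0.6]
grip_width: 35.9
```

Run:
```python
from h import *
o=arm.get_obs(); print(o['ee_pos'],o['wrist_force'],o['grip_width'],o['time'])
c=cap('wrist'); cv2.imwrite('pics/l.png',cv2.resize(c['pixels'][:,:,::-1],(800,600)))
```

```text
[577.77220387 -23.81288228 271.40909598] [-0.22288184 -0.09863696  0.63245562] 35.87116450415172 12.25
```

View pics/l.png

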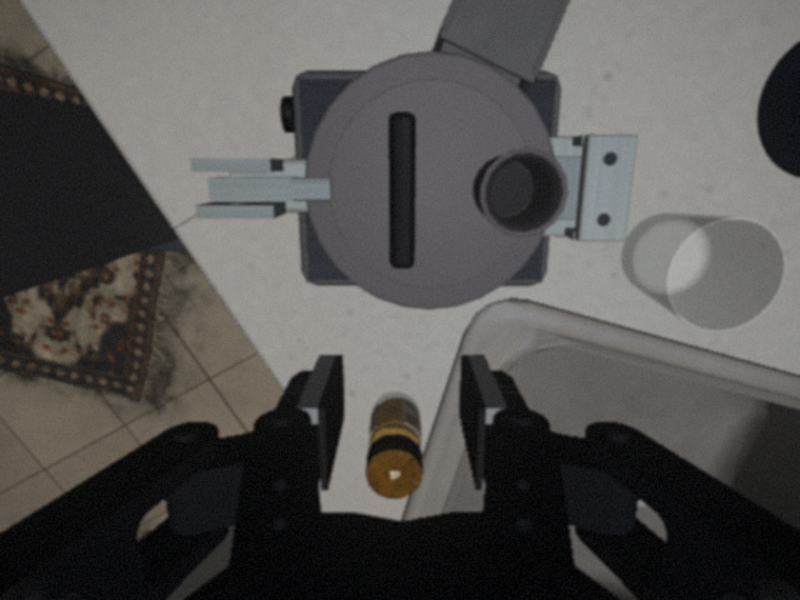

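The head sits with its lip under the keeper (580,190) and its lug (210-330, 189) centred between the cheeks (rows 165 and 211). Next: a numeric check of flatness and fork position, then the increment towards the pin.

Run:
```python
from h import *
np.set_printoptions(suppress=True,precision=2)
c=load('wrist'); W=cloud(c); x,y,z=W[...,0],W[...,1],W[...,2]
m=(abs(z-95)<6)&(np.hypot(x-594,y-28)<72); q=W[m]; A=np.c_[q[:,:2],np.ones(len(q))]; s=np.linalg.lstsq(A,q[:,2],rcond=None)[0]; print('cover tilt',np.degrees(s[:2]),'z',A.mean(0)@s)
for n,U,V,h in(('Lf',191,158,105),('Lin f',193,171,105),('Rin f',197,205,105),('Rout f',199,217,105),('Lin b',270,171,105),('Rout b',275,217,105),('Rb in',284,205,105),('lug tip+',208,178,100),('lug tip-',211,200,100),('kh1',610,159,107),('kh2',604,220,107),('jar top',394,478,96)): print(n,ray(c,U*.7,V*.7,h))
bar=(z>138)&(z<155)&(c['pixels'].max(-1)<70)&(np.hypot(x-575,y-28)<50)
ys,xs=np.where(bar); g=np.array([ray(c,a,b,148) for a,b in zip(xs,ys)])[:,:2]; print('bar',cv2.minAreaRect(g.astype(np.float32)))
ext=[]
for n in('top','scene'):
    c=load(n); W=cloud(c); hsv=cv2.cvtColor(c['pixels'],cv2.COLOR_RGB2HSV)
    k=(abs(W[...,0]-497)<40)&(W[...,1]<-370)&(W[...,1]>-430)&(W[...,2]>52); print(n,'shaft',k.sum(),np.median(W[k],0),np.percentile(W[k],[5,95],axis=0))
print(inc([495,-330,270],down(75)),pose()[0])
```

```text
cover tilt [ 0.06 -0.07] z 94.56225601921837
Lf [451.3   43.37 105.  ]
Lin f [451.77  35.85 105.  ]
Rin f [452.29  15.68 105.  ]
Rout f [452.83   8.4  105.  ]
Lin b [498.07  36.45 105.  ]
Rout b [499.62   9.02 105.  ]
Rb in [505.51  16.38 105.  ]
lug tip+ [458.54  31.7  100.  ]
lug tip- [459.23  18.43 100.  ]
kh1 [700.82  46.06 107.  ]
kh2 [701.56  10.05 107.  ]
jar top [ 574.54 -180.91   96.  ]
bar ((596.7676391601562, 27.404979705810547), (52.586585998535156, 79.72225189208984), 0.3734948933124542)
top shaft 18 [ 495.52 -395.07   75.56] [[ 492.59 -396.99   57.05]
 [ 499.65 -392.6    86.42]]
scene shaft 36 [ 498.1  -401.16   74.77] [[ 496.19 -402.85   55.43]
 [ 501.52 -396.82   89.02]]
(array([-1.22, -0.35,  0.01]), array([-0.  , -0.  ,  0.09])) [577.79 -23.8  271.51]
```

The cover is flat (tilt under 0.1°, top at 94.6) and fork_hole is about (471.5, 26, 88). Moving to the pin.

>>> arm_command(increments=[[148,[-0.825,-0.195,0],[0,0,0]],[148,[-0.825,-0.195,0],[0,0,0]],[148,[-0.825,-0.195,0],[0,0,0]],[148,[-0.825,-0.195,0],[0,0,0]],[148,[-0.825,-0.195,0],[0,0,0]]])

```text
time: 12.8
ee_pos: [530.6, -234.9, 271.4]
orientation: [0.0, 0.703, 0.711, -0.001]
wrist_force: [-0.5, 0.8, 0.3]
grip_width: 35.8
```

>>> arm_command(increments=[[148,[-0.825,-0.195,0.28],[0,0,0.09]],[148,[-0.825,-0.195,0.28],[0,0,0.09]],[148,[-0.825,-0.195,0.28],[0,0,0.09]],[148,[-0.825,-0.195,0.28],[0,0,0.09]],[148,[-0.825,-0.195,0.28],[0,0,0.09]]])

```text
time: 13.3
ee_pos: [484.6, -440.6, 199.7]
orientation: [-0.001, 0.796, 0.605, -0.0]
wrist_force: [1.1, 1.6, 0.2]
grip_width: 35.9
```

>>> arm_command(increments=[[148,[0,0,0],[0,0,0]],[148,[0,0,0],[0,0,0]],[148,[0,0,0],[0,0,0]],[148,[0,0,0],[0,0,0]],[148,[0,0,0],[0,0,0]]])

```text
time: 13.8
ee_pos: [486.3, -437.4, 202.4]
orientation: [0.0, 0.795, 0.606, 0.0]
wrist_force: [0.3, -0.2, -0.3]
grip_width: 35.9
```

Run:
```python
from h import *
np.set_printoptions(suppress=True,precision=2)
o=arm.get_obs(); print(o['ee_pos'],abs(o['joint_vel']).max(),o['time'])
c=cap('wrist'); cv2.imwrite('pics/m.png',cv2.resize(c['pixels'][:,:,::-1],(800,600)))
W=cloud(c); hsv=cv2.cvtColor(c['pixels'],cv2.COLOR_RGB2HSV); z=W[...,2]
red=((hsv[...,0]<8)|(hsv[...,0]>172))&(hsv[...,1]>120)&(abs(W[...,0]-497)<60)
ys,xs=np.where(red); g=np.array([ray(c,a,b,38) for a,b in zip(xs,ys)])[:,:2]; print('red',len(g),g.mean(0),cv2.minAreaRect(g.astype(np.float32)),np.median(z[red]))
k=(np.hypot(W[...,0]-497,W[...,1]+398)<30)&(z>48)&(z<95); q=W[k]; print('shaft',len(q),np.median(q,0))
for lo in(50,60,70,80): 
    s=q[(q[:,2]>=lo)&(q[:,2]<lo+10)]; print(lo,len(s),s.mean(0) if len(s) else '')
b=(hsv[...,0]>105)&(hsv[...,0]<130)&(hsv[...,1]>120)&(z>36)&(z<48); ys,xs=np.where(b); g=np.array([ray(c,a,bb,42) for a,bb in zip(xs,ys)])[:,:2]; print('rim',cv2.minAreaRect(g.astype(np.float32)))
```

```text
[ 486.25 -437.44  202.4 ] 0.005131371532564461 13.8
red 1139 [ 447.69 -581.18] ((456.0908203125, -536.359619140625), (303.6588134765625, 604.5986938476562), 74.5016860961914) 278.12962641912605
shaft 110 [ 500.53 -396.96   81.27]
50 7 [ 499.88 -394.93   55.15]
60 10 [ 500.95 -395.29   64.82]
70 19 [ 500.49 -396.13   77.31]
80 72 [ 500.43 -397.97   83.74]
rim ((512.3092651367188, -358.97039794921875), (112.47706604003906, 34.51361083984375), 73.89434051513672)
```

View pics/m.png

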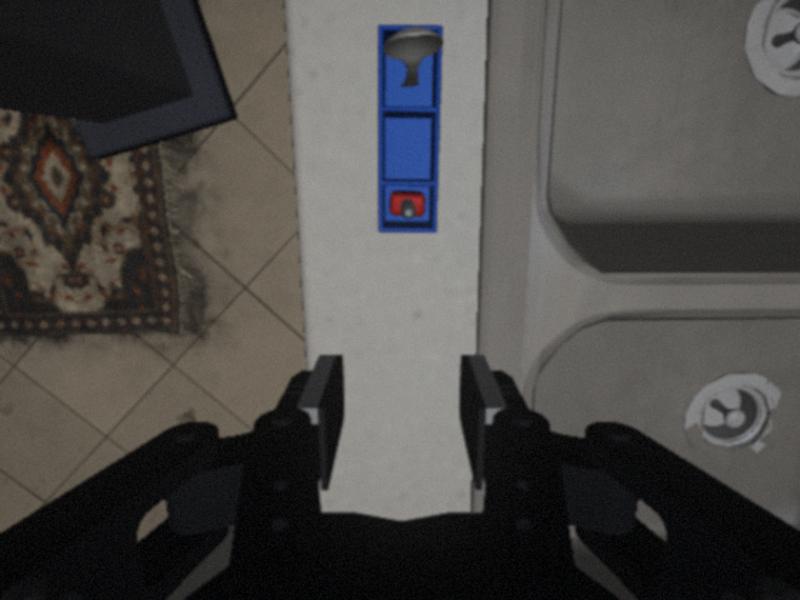

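The drainer is seen squarely: pin cell at (408,205), red handle (391-423, 191-217), nose at about (408,211), spoon at (412,50).

Run:
```python
from h import *
np.set_printoptions(suppress=True,precision=2)
c=load('wrist'); p,r=pose()
for n,U,V,h in(('red c',407,204,38),('nose',408,211,87),('redL',391,204,38),('redR',423,204,38),('top edge',407,191,38),('bot edge',407,217,38)): w=ray(c,U*.7,V*.7,h); print(n,w,r.inv().apply(w-p))
print(inc([499.5,-396.5,110],down(74)))
```

```text
red c [ 500.84 -398.11   38.  ] [ 42.06   3.61 164.3 ]
nose [ 500.83 -397.76   87.  ] [ 42.37   3.54 115.3 ]
redL [ 491.47 -395.52   38.  ] [ 42.07  -6.11 164.29]
redR [ 510.21 -400.69   38.  ] [ 42.06  13.33 164.31]
top edge [ 502.88 -390.64   38.  ] [ 49.8    3.59 164.3 ]
bot edge [ 498.78 -405.67   38.  ] [ 34.22   3.63 164.3 ]
(array([0.17, 0.01, 0.37]), array([0., 0., 0.]))
```

>>> arm_command(increments=[[148,[0.168,0.011,0.1],[0,0,0]],[148,[0.168,0.011,0.3],[0,0,0]],[148,[0.168,0.011,0.45],[0,0,0]],[148,[0.168,0.011,0.55],[0,0,0]],[148,[0.168,0.011,0.61],[0,0,0]]])

```text
time: 14.35
ee_pos: [499.1, -397.6, 47.2]
orientation: [-0.001, 0.796, 0.606, -0.0]
wrist_force: [-0.6, -0.4, -0.0]
grip_width: 35.7
```

>>> arm_command(increments=[[148,[0,0,0],[0,0,0]],[148,[0,0,0],[0,0,0]],[148,[0,0,0],[0,0,0]],[255,[0,0,0],[0,0,0]],[255,[0,0,0],[0,0,0]]])

```text
time: 14.85
ee_pos: [499.8, -398.8, 50.1]
orientation: [0.001, 0.796, 0.606, 0.0]
wrist_force: [0.4, 0.1, 0.2]
grip_width: 7.5
```

>>> arm_command(increments=[[255,[0,0,0],[0,0,0]],[255,[0,0,0],[0,0,0]],[255,[0,0,0],[0,0,0]],[255,[0,0,0],[0,0,0]]])

```text
time: 15.25
ee_pos: [499.8, -398.8, 50.2]
orientation: [0.001, 0.796, 0.606, 0.0]
wrist_force: [-0.7, 0.7, 6.3]
grip_width: 6.3
```

>>> arm_command(increments=[[255,[0,0,-0.06],[0,0,0]],[255,[0,0,-0.2],[0,0,0]],[255,[0,0,-0.4],[0,0,0]],[255,[0,0,-0.55],[0,0,0]],[255,[0,0,-0.7],[0,0,0]]])

```text
time: 15.75
ee_pos: [499.4, -398.3, 227.6]
orientation: [0.001, 0.796, 0.606, 0.0]
wrist_force: [0.7, -1.4, -0.7]
grip_width: 6.1
```

Run:
```python
from h import *
np.set_printoptions(suppress=True,precision=3)
o=arm.get_obs(); print(o['ee_pos'],o['q'],o['grip_width'],o['time'])
c=cap('wrist'); W=cloud(c); hsv=cv2.cvtColor(c['pixels'],cv2.COLOR_RGB2HSV)
red=((hsv[...,0]<8)|(hsv[...,0]>172))&(hsv[...,1]>120)
p,r=pose(); L=r.inv().apply(np.nan_to_num(W).reshape(-1,3)-p).reshape(W.shape)
k=red&(np.hypot(L[...,0],L[...,1])<40)&(L[...,2]<80)&(L[...,2]>-10); print('red in tool',k.sum(),np.median(L[k],0),np.percentile(L[k],[3,97],axis=0)) if k.any() else print('no red')
print(inc([420,240,230],down(90.8)))
```

```text
[ 499.362 -398.328  227.61 ] [-0.794  0.284  1.284 -0.     1.572 -0.524] 6.117899913221765 15.75
red in tool 666 [ 7.948 -1.406 22.908] [[  5.14  -10.54    3.908]
 [ 11.926   7.937  45.499]]
(array([ 2.379, -0.991, -0.002]), array([ 0.002,  0.002, -0.09 ]))
```

>>> arm_command(increments=[[255,[0.793,-0.33,0],[0,0,0]],[255,[0.793,-0.33,0],[0,0,0]],[255,[0.793,-0.33,0],[0,0,0]],[255,[0.793,-0.33,0],[0,0,0]],[255,[0.793,-0.33,0],[0,0,0]]])

```text
time: 16.3
ee_pos: [472.1, -181.7, 225.7]
orientation: [0.001, 0.795, 0.607, 0.001]
wrist_force: [0.2, -0.6, -0.6]
grip_width: 6.1
```

>>> arm_command(increments=[[255,[0.793,-0.33,0],[0,0,0]],[255,[0.793,-0.33,0],[0,0,0]],[255,[0.793,-0.33,0],[0,0,0]],[255,[0.793,-0.33,0],[0,0,0]],[255,[0.793,-0.33,0],[0,0,0]]])

```text
time: 16.8
ee_pos: [445.4, 31.0, 225.3]
orientation: [0.0, 0.795, 0.607, 0.001]
wrist_force: [1.4, -0.5, 0.5]
grip_width: 5.9
```

>>> arm_command(increments=[[255,[0.793,-0.33,0],[0,0,-0.09]],[255,[0.793,-0.33,0],[0,0,-0.09]],[255,[0.793,-0.33,0],[0,0,-0.09]],[255,[0.793,-0.33,0],[0,0,-0.09]],[255,[0.793,-0.33,0],[0,0,-0.09]]])

```text
time: 17.3
ee_pos: [418.5, 244.3, 224.9]
orientation: [-0.0, 0.701, 0.713, 0.001]
wrist_force: [0.3, 0.3, -0.6]
grip_width: 6.4
```

>>> arm_command(increments=[[255,[0,0,0],[0,0.14,0]],[255,[0,0,0],[0,0.14,0]],[255,[0,0,0],[0,0.14,0]],[255,[0,0,0],[0,0.14,0]],[255,[0,0,0],[0,0.14,0]]])

```text
time: 17.8
ee_pos: [419.9, 239.6, 224.6]
orientation: [-0.154, 0.687, 0.694, 0.153]
wrist_force: [0.2, 0.3, -0.6]
grip_width: 6.2
```

>>> arm_command(increments=[[255,[0,0,0],[0,0.14,0]],[255,[0,0,0],[0,0.14,0]],[255,[0,0,0],[0,0.14,0]],[255,[0,0,0],[0,0.14,0]],[255,[0,0,0],[0,0.14,0]]])

```text
time: 18.3
ee_pos: [419.5, 240.7, 224.0]
orientation: [-0.302, 0.636, 0.645, 0.297]
wrist_force: [-0.0, 1.0, 0.3]
grip_width: 6.0
```

Run:
```python
from h import *
np.set_printoptions(suppress=True,precision=3)
o=arm.get_obs(); p,r=pose(); print(o['ee_pos'],o['q'],o['grip_width'],o['time'],r.as_matrix(),abs(o['joint_vel']).max())
# handle: tool z 5..43 (top 4, bottom ~ +46 ), half 7 in x
for x in(-7,7): print('bottom corner world z',(r.apply([x,0,46])+p))
print('down unit in tool',r.inv().apply([0,0,-1]))
```

```text
[419.54  240.693 224.027] [-0.198 -0.093  1.943  0.848  1.551 -0.347] 5.976363047928184 18.3 [[-0.008  1.    -0.012]
 [ 0.641  0.014  0.767]
 [ 0.767 -0.002 -0.641]] 0.022871701013806346
bottom corner world z [419.06  271.5   189.161]
bottom corner world z [418.953 280.476 199.904]
down unit in tool [-0.767  0.002  0.641]
```

>>> arm_command(increments=[[255,[-0.15,0,0.125],[0,0,0]],[255,[-0.3,0,0.25],[0,0,0]],[255,[-0.45,0,0.376],[0,0,0]],[255,[-0.53,0,0.443],[0,0,0]],[255,[-0.558,0,0.466],[0,0,0]]])

```text
time: 18.8
ee_pos: [418.6, 242.5, 40.8]
orientation: [-0.303, 0.635, 0.645, 0.297]
wrist_force: [1.1, 0.3, -0.0]
grip_width: 6.2
```

>>> arm_command(increments=[[255,[0,0,0],[0,0,0]],[255,[0,0,0],[0,0,0]],[255,[-0.006,0,0.005],[0,0,0]],[255,[-0.01,0,0.0085],[0,0,0]],[255,[-0.01,0,0.0085],[0,0,0]]])

```text
time: 19.3
ee_pos: [419.7, 241.5, 39.6]
orientation: [-0.303, 0.636, 0.644, 0.299]
wrist_force: [-0.1, 0.3, -0.9]
grip_width: 6.1
```

Run:
```python
from h import *
np.set_printoptions(suppress=True,precision=3)
o=arm.get_obs(); p,r=pose(); print(o['wrist_force'],r.apply([-7,0,46])+p, o['ee_pos'])
```

```text
[-0.109  0.287 -0.892] [419.313 272.453   4.872] [419.685 241.49   39.602]
```

>>> arm_command(increments=[[255,[-0.008,0,0.007],[0,0,0]],[255,[-0.0125,0,0.0105],[0,0,0]],[255,[-0.0125,0,0.0105],[0,0,0]],[255,[-0.0125,0,0.0105],[0,0,0]]])

```text
time: 19.7
ee_pos: [419.4, 241.6, 35.0]
orientation: [-0.303, 0.636, 0.644, 0.299]
wrist_force: [1.6, 0.6, -0.4]
grip_width: 6.3
```

>>> arm_command(increments=[[148,[0,0,0],[0,0,0]],[148,[0,0,0],[0,0,0]],[148,[0,0,0],[0,0,0]],[148,[0,0,0],[0,0,0]],[148,[0,0,0],[0,0,0]]])

```text
time: 20.2
ee_pos: [419.5, 241.6, 35.1]
orientation: [-0.303, 0.636, 0.644, 0.299]
wrist_force: [0.5, 0.8, 0.2]
grip_width: 36.0
```

>>> arm_command(increments=[[148,[0.1,0,-0.1],[0,0,0]],[148,[0.2,0,-0.2],[0,0,0]],[148,[0.35,0,-0.35],[0,0,0]],[148,[0.5,0,-0.5],[0,0,0]],[148,[0.5,0,-0.5],[0,-0.14,0]]])

```text
time: 20.7
ee_pos: [420.7, 223.3, 214.2]
orientation: [-0.253, 0.657, 0.664, 0.252]
wrist_force: [0.2, -0.3, -2.3]
grip_width: 36.0
```

```bash
cat > pin.py <<'E'
from h import *
np.set_printoptions(suppress=True,precision=3)
o=arm.get_obs(); print(o['ee_pos'],o['time'],abs(o['joint_vel']).max())
c=cap('wrist'); cv2.imwrite('pics/n.png',cv2.resize(c['pixels'][:,:,::-1],(800,600)))
W=cloud(c); hsv=cv2.cvtColor(c['pixels'],cv2.COLOR_RGB2HSV)
red=((hsv[...,0]<8)|(hsv[...,0]>172))&(hsv[...,1]>120)&(W[...,2]<40)&(W[...,2]>-15)&(np.hypot(W[...,0]-420,W[...,1]-240)<110)
n,l,s,ce=cv2.connectedComponentsWithStats(red.astype(np.uint8))
if n>1:
    i=1+np.argmax(s[1:,4]); ys,xs=np.where(l==i); g=np.array([ray(c,a,b,14) for a,b in zip(xs,ys)])[:,:2]
    print('red',s[i],cv2.minAreaRect(g.astype(np.float32)),g.mean(0),'z',np.percentile(W[l==i][:,2],[5,50,95]))
E
python3 pin.py
python3 - <<'E'
from h import *
print(inc([400,220,200],down(90.8)))
E
```

```text
[420.692 223.313 214.153] 20.7 1.3623349913382365
red [269 282  21  34 475] ((419.1786193847656, 252.25784301757812), (20.11090850830078, 32.46071243286133), 0.49872347712516785) [419.068 251.69 ] z [10.572 12.498 13.81 ]
(array([-0.0534, -0.0881,  0.0388]), array([ 0.0033, -0.2276, -0.0003]))
```

>>> arm_command(increments=[[148,[0,0,0],[0,-0.14,0]],[148,[0,0,0],[0,-0.14,0]],[148,[0,0,0],[0,-0.14,0]],[148,[0,0,0],[0,-0.14,0]],[148,[0,0,0],[0,-0.14,0]]])

```text
time: 21.25
ee_pos: [419.0, 226.0, 210.7]
orientation: [-0.104, 0.694, 0.705, 0.102]
wrist_force: [-0.2, -0.3, -0.3]
grip_width: 36.0
```

>>> arm_command(increments=[[148,[0,0,0.2],[0,0,0]],[148,[0,0,0.2],[0,0,0]],[148,[0,0,0.2],[0,0,0]],[148,[0,0,0.2],[0,0,0]],[148,[0,0,0.2],[0,0,0]]])

```text
time: 21.75
ee_pos: [420.3, 238.8, 164.6]
orientation: [-0.102, 0.695, 0.704, 0.102]
wrist_force: [-0.1, 0.3, -0.4]
grip_width: 35.7
```

```bash
python3 pin.py
python3 - <<'E'
from h import *
c=load('wrist'); p,r=pose(); print(r.as_matrix().round(3))
W=cloud(c); k=(W[...,2]>4)&(W[...,2]<40)&(abs(W[...,0]-420)<25)&(W[...,1]<236)&(W[...,1]>165)&(c['pixels'].min(-1)>30)
print('shaft',k.sum(),np.median(W[k],0),np.percentile(W[k],[3,97],axis=0))
print(inc([419.2,252,60],down(90.8)))
E
```

```text
[420.265 238.765 164.609] 21.75 0.00801503502021719
red [268 207  24  37 593] ((419.2198486328125, 254.24647521972656), (20.18436050415039, 31.528200149536133), 0.6542853713035583) [418.777 254.228] z [11.038 12.44  13.784]
[[-0.012  1.    -0.002]
 [ 0.958  0.012  0.286]
 [ 0.286  0.002 -0.958]]
shaft 459 [419.00603163 213.06352582   8.69912283] [[414.960429   189.7966422    5.81502042]
 [422.63848115 234.5031998   10.57284483]]
(array([-0.0693, -0.0037,  0.4152]), array([ 0.0006, -0.0924, -0.0005]))
```

>>> arm_command(increments=[[148,[-0.069,-0.006,0.415],[0,-0.0924,0]],[148,[-0.069,-0.006,0.415],[0,-0.0924,0]],[148,[-0.069,-0.006,0.415],[0,-0.0924,0]],[148,[-0.069,-0.006,0.415],[0,-0.0924,0]],[148,[-0.069,-0.006,0.415],[0,-0.0924,0]]])

```text
time: 22.3
ee_pos: [418.7, 252.3, 60.6]
orientation: [-0.0, 0.703, 0.711, 0.001]
wrist_force: [-0.1, 0.1, 1.3]
grip_width: 36.0
```

>>> arm_command(increments=[[148,[0,0,0],[0,0,0]],[148,[0,0,0],[0,0,0]],[148,[0,0,0],[0,0,0]],[148,[0,0,0],[0,0,0]]])

```text
time: 22.7
ee_pos: [418.1, 252.1, 59.3]
orientation: [0.0, 0.703, 0.711, 0.0]
wrist_force: [-0.2, -1.1, -0.6]
grip_width: 35.5
```

Run:
```python
from h import *
o=arm.get_obs(); print(o['ee_pos'],o['time'])
print(inc([418.5,253.5,2.5],down(90.8)))
c=cap('wrist'); W=cloud(c); p,r=pose(); hsv=cv2.cvtColor(c['pixels'],cv2.COLOR_RGB2HSV)
red=((hsv[...,0]<8)|(hsv[...,0]>172))&(hsv[...,1]>120)&(np.hypot(W[...,0]-420,W[...,1]-253)<45)
ys,xs=np.where(red); g=np.array([r.inv().apply(ray(c,a,b,14)-p) for a,b in zip(xs,ys)]); print('red in tool',len(g),g.mean(0) ,np.percentile(g,[2,98],axis=0))
```

```text
[418.12265768 252.10412886  59.34776794] 22.7
(array([0.0056, 0.0014, 0.2274]), array([ 0.0002,  0.    , -0.0005]))
red in tool 2531 [-37.60897981   4.70114658  45.18367711] [[-127.84985517  -73.9484195    45.15823128]
 [  19.96563297  114.43101719   45.24850285]]
```

>>> arm_command(increments=[[148,[0.005,0.001,0.09],[0,0,0]],[148,[0.005,0.001,0.15],[0,0,0]],[148,[0.005,0.001,0.18],[0,0,0]],[148,[0.005,0.001,0.2],[0,0,0]],[148,[0.005,0.001,0.21],[0,0,0]]])

```text
time: 23.25
ee_pos: [418.2, 253.6, 6.3]
orientation: [0.0, 0.703, 0.712, -0.0]
wrist_force: [0.2, -0.7, -0.1]
grip_width: 35.7
```

>>> arm_command(increments=[[148,[0,0,0.006],[0,0,0]],[148,[0,0,0.012],[0,0,0]],[148,[0,0,0.0175],[0,0,0]],[148,[0,0,0.0175],[0,0,0]],[148,[0,0,0.0175],[0,0,0]]])

```text
time: 23.75
ee_pos: [418.1, 253.6, 2.1]
orientation: [0.0, 0.703, 0.712, -0.0]
wrist_force: [-0.4, 0.9, -0.5]
grip_width: 35.5
```

>>> arm_command(increments=[[255,[0,0,0],[0,0,0]],[255,[0,0,0],[0,0,0]],[255,[0,0,0],[0,0,0]],[255,[0,0,0],[0,0,0]],[255,[0,0,0],[0,0,0]]])

```text
time: 24.25
ee_pos: [418.2, 253.7, 2.3]
orientation: [0.0, 0.702, 0.712, -0.0]
wrist_force: [-0.7, -1.1, 5.8]
grip_width: 20.7
```

>>> arm_command(increments=[[255,[0,0,-0.05],[0,0,0]],[255,[0,0,-0.15],[0,0,0]],[255,[0,0,-0.3],[0,0,0]],[255,[0,0,-0.45],[0,0,0]],[255,[0,0,-0.5],[0,0,0]]])

```text
time: 24.75
ee_pos: [419.2, 254.2, 131.5]
orientation: [0.001, 0.702, 0.712, 0.002]
wrist_force: [0.8, -0.8, 0.0]
grip_width: 20.3
```

>>> arm_command(increments=[[255,[0,0,0],[0,0,0]],[255,[0,0,0],[0,0,0]],[255,[0,0,0],[0,0,0]],[255,[0,0,0],[0,0,0]]])

```text
time: 25.15
ee_pos: [417.6, 253.4, 125.8]
orientation: [-0.0, 0.703, 0.712, -0.001]
wrist_force: [0.2, 1.1, -1.0]
grip_width: 20.6
```

Run:
```python
from h import *
np.set_printoptions(suppress=True,precision=2)
c=cap('wrist'); o=arm.get_obs(); print(o['ee_pos'],o['grip_width'],o['time'],o['wrist_force'])
cv2.imwrite('pics/o.png',cv2.resize(c['pixels'][:,:,::-1],(800,600)))
```

```text
[417.69 253.48 125.96] 19.9598929757426 25.2 [ 1.7   0.28 -0.87]
```

View pics/o.png

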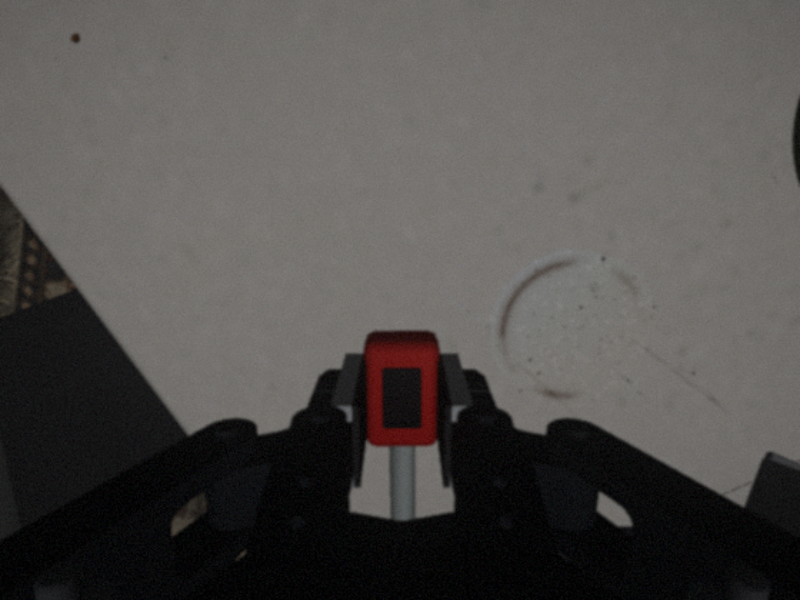

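The pin is held square by its handle (366-438, 345-445), with the shaft (402, 450-520) pointing along -tool x, towards the fork's left side. Working out the bias and the approach.

Run:
```python
from h import *
np.set_printoptions(suppress=True,precision=4)
c=load('wrist'); p,r=pose()
for n,U,V,zt in(('far',402,345,-11.7),('near',402,445,-11.7),('L',366,400,-11.7),('R',438,400,-11.7),('shaft',402,505,-8.7),('shaft near',402,452,-8.7)):
    w=ray(c,U*.7,V*.7,p[2]-zt); print(n,r.inv().apply(w-p))
for t in([470.3,135,126],[470.3,135,83.3],[470.3,126,83.3]): print(t,*inc(t,down(90.8)))
```

```text
far [ 17.135    0.0803 -11.7208]
near [-14.1084   0.0729 -11.6832]
L [  0.3972 -10.2206 -11.6836]
R [  0.3991  10.3709 -11.7176]
shaft [-37.0347   0.0726  -8.6556]
shaft near [-18.345    0.0771  -8.6781]
[470.3, 135, 126] [-0.4766  0.2043  0.0001] [-0.0005  0.0004 -0.0003]
[470.3, 135, 83.3] [-0.4764  0.2046  0.1709] [-0.0005  0.0004 -0.0003]
[470.3, 126, 83.3] [-0.5124  0.2041  0.1709] [-0.0005  0.0004 -0.0003]
```

>>> arm_command(increments=[[255,[-0.16,0.07,0],[0,0,0]],[255,[-0.32,0.14,0],[0,0,0]],[255,[-0.42,0.19,0],[0,0,0]],[255,[-0.4766,0.208,0],[0,0,0]],[255,[-0.4766,0.208,0],[0,0,0]]])

```text
time: 25.7
ee_pos: [472.0, 133.6, 126.4]
orientation: [-0.0, 0.703, 0.711, -0.001]
wrist_force: [-0.3, 0.6, -0.4]
grip_width: 20.5
```

>>> arm_command(increments=[[255,[0,0,0.08],[0,0,0]],[255,[0,0,0.13],[0,0,0]],[255,[0,0,0.16],[0,0,0]],[255,[0,0,0.171],[0,0,0]],[255,[0,0,0.171],[0,0,0]]])

```text
time: 26.2
ee_pos: [471.5, 135.4, 84.1]
orientation: [0.0, 0.702, 0.712, -0.0]
wrist_force: [-0.0, 0.1, 0.7]
grip_width: 19.9
```

>>> arm_command(increments=[[255,[0,0,0],[0,0,0]],[255,[0,0,0],[0,0,0]],[255,[0,0,0],[0,0,0]]])

```text
time: 26.5
ee_pos: [471.8, 135.2, 84.7]
orientation: [0.0, 0.702, 0.712, 0.0]
wrist_force: [0.4, 0.1, -0.9]
grip_width: 20.3
```

Run:
```python
from h import *
np.set_printoptions(suppress=True,precision=4)
o=arm.get_obs(); print(o['ee_pos'],o['wrist_force'],o['time'])
for y in(126,120,110,95,80,61.5): print(y,*inc([471.2-(y-61)*.014*0,y,83.3],down(90.8)))
c=cap('wrist'); cv2.imwrite('pics/p.png',cv2.resize(c['pixels'][:,:,::-1],(800,600)))
```

```text
[471.7937 135.2174  84.6809] [ 0.3515  0.0747 -0.882 ] 26.5
126 [-0.0368 -0.0029  0.0055] [ 0.0002  0.0001 -0.0003]
120 [-0.0608 -0.0032  0.0055] [ 0.0002  0.0001 -0.0003]
110 [-0.1008 -0.0037  0.0056] [ 0.0002  0.0001 -0.0003]
95 [-0.1608 -0.0045  0.0056] [ 0.0002  0.0001 -0.0003]
80 [-0.2208 -0.0053  0.0056] [ 0.0002  0.0001 -0.0003]
61.5 [-0.2948 -0.0062  0.0057] [ 0.0002  0.0001 -0.0003]
```

View pics/p.png

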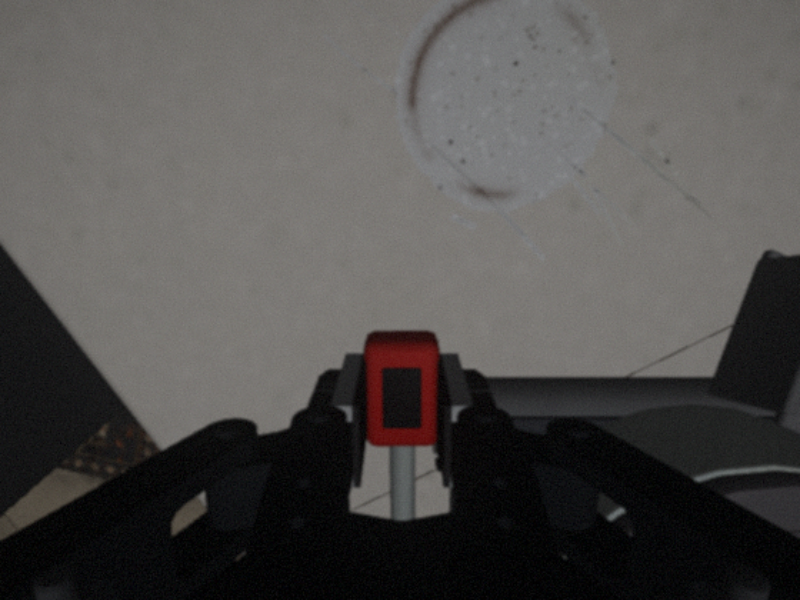

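The pin is still held straight; the fork is hidden below the gripper, so I insert by feel.

>>> arm_command(increments=[[255,[-0.03,-0.003,0.0055],[0,0,0]],[255,[-0.06,-0.003,0.0055],[0,0,0]],[255,[-0.06,-0.003,0.0055],[0,0,0]],[255,[-0.06,-0.003,0.0055],[0,0,0]],[255,[-0.06,-0.003,0.0055],[0,0,0]]])

```text
time: 27.05
ee_pos: [471.1, 120.1, 82.9]
orientation: [0.0, 0.703, 0.712, -0.0]
wrist_force: [-0.4, -0.4, 0.1]
grip_width: 20.2
```

>>> arm_command(increments=[[255,[-0.015,0,0],[0,0,0]],[255,[-0.03,0,0],[0,0,0]],[255,[-0.045,0,0],[0,0,0]],[255,[-0.06,0,0],[0,0,0]],[255,[-0.06,0,0],[0,0,0]]])

```text
time: 27.55
ee_pos: [470.9, 104.6, 82.8]
orientation: [-0.0, 0.703, 0.711, -0.001]
wrist_force: [-4.0, -1.7, 1.0]
grip_width: 20.6
```

>>> arm_command(increments=[[255,[0,-0.004,0],[0,0,0]],[255,[-0.01,-0.004,0],[0,0,0]],[255,[-0.02,-0.004,0],[0,0,0]],[255,[-0.03,-0.004,0],[0,0,0]],[255,[-0.03,-0.004,0],[0,0,0]]])

```text
time: 28.05
ee_pos: [470.1, 97.3, 82.9]
orientation: [0.0, 0.703, 0.712, -0.0]
wrist_force: [-5.1, -0.8, 1.0]
grip_width: 20.3
```

Run:
```python
from h import *
np.set_printoptions(suppress=True,precision=2)
c=cap('wrist'); p,r=pose(); o=arm.get_obs(); print(p,o['wrist_force'],o['torque'],o['grip_width'])
E=c['extrinsics']; W=cloud(c); hsv=cv2.cvtColor(c['pixels'],cv2.COLOR_RGB2HSV)
red=((hsv[...,0]<8)|(hsv[...,0]>172))&(hsv[...,1]>120); v,u=np.mgrid[:420,:560]; red&=(abs(u-281)<60)&(v>220)&(v<330)
ys,xs=np.where(red); print(xs.min(),xs.max(),ys.min(),ys.max(),'(held ref 256-307, 231-312)')
```

```text
[470.11  97.34  82.84] [-5.1  -1.78  0.88] [-0.21  0.85 -0.24] 20.290938910904305
224 340 232 329 (held ref 256-307, 231-312)
```

>>> arm_command(increments=[[255,[0,-0.005,0],[0,0,0]],[255,[0,-0.005,0],[0,0,0]],[255,[-0.01,-0.005,0],[0,0,0]],[255,[-0.02,-0.005,0],[0,0,0]],[255,[-0.02,-0.005,0],[0,0,0]]])

```text
time: 28.6
ee_pos: [469.3, 92.3, 83.0]
orientation: [0.0, 0.703, 0.712, -0.0]
wrist_force: [-0.1, -0.5, -0.1]
grip_width: 20.2
```

>>> arm_command(increments=[[255,[-0.015,0,0],[0,0,0]],[255,[-0.03,0,0],[0,0,0]],[255,[-0.045,0,0],[0,0,0]],[255,[-0.045,0,0],[0,0,0]]])

```text
time: 29.0
ee_pos: [469.4, 80.9, 83.0]
orientation: [0.0, 0.703, 0.712, -0.0]
wrist_force: [-0.8, -0.3, -1.0]
grip_width: 20.4
```

>>> arm_command(increments=[[255,[-0.012,0,0],[0,0,0]],[255,[-0.024,0,0],[0,0,0]],[255,[-0.036,0,0],[0,0,0]],[255,[-0.048,0,0],[0,0,0]],[255,[-0.048,0,0],[0,0,0]]])

```text
time: 29.5
ee_pos: [469.5, 69.0, 82.9]
orientation: [0.0, 0.703, 0.712, -0.0]
wrist_force: [0.6, -0.1, -0.5]
grip_width: 20.0
```

>>> arm_command(increments=[[255,[-0.01,0,0],[0,0,0]],[255,[-0.02,0,0],[0,0,0]],[255,[-0.03,0,0],[0,0,0]],[255,[-0.03,0,0],[0,0,0]],[255,[-0.03,0,0],[0,0,0]]])

```text
time: 30.0
ee_pos: [469.5, 61.8, 82.9]
orientation: [0.0, 0.703, 0.712, -0.0]
wrist_force: [0.7, 0.1, -0.9]
grip_width: 20.1
```

Pushing on until the shoulder meets the cheek.

>>> arm_command(increments=[[255,[-0.006,0,0],[0,0,0]],[255,[-0.012,0,0],[0,0,0]],[255,[-0.012,0,0],[0,0,0]],[255,[-0.012,0,0],[0,0,0]]])

```text
time: 30.4
ee_pos: [469.6, 60.5, 83.0]
orientation: [-0.001, 0.702, 0.712, 0.001]
wrist_force: [0.3, 17.6, 0.3]
grip_width: 20.3
```

>>> arm_command(increments=[[255,[-0.006,0,0],[0,0,0]],[255,[-0.012,0,0],[0,0,0]],[255,[-0.012,0,0],[0,0,0]],[255,[-0.012,0,0],[0,0,0]]])

```text
time: 30.8
ee_pos: [469.5, 60.2, 83.1]
orientation: [-0.003, 0.702, 0.712, 0.003]
wrist_force: [1.9, 46.7, 1.2]
grip_width: 20.2
```

It is home: hard contact at y≈60.5, as predicted. Relieving the push, opening, and retreating.

>>> arm_command(increments=[[255,[0.016,0,0],[0,0,0]],[255,[0.016,0,0],[0,0,0]],[255,[0.016,0,0],[0,0,0]]])

```text
time: 31.1
ee_pos: [469.6, 60.5, 83.0]
orientation: [-0.0, 0.702, 0.712, 0.0]
wrist_force: [0.1, 10.8, 1.3]
grip_width: 20.4
```

>>> arm_command(increments=[[148,[0,0,0],[0,0,0]],[148,[0,0,0],[0,0,0]],[148,[0,0,0],[0,0,0]],[148,[0,0,0],[0,0,0]]])

```text
time: 31.5
ee_pos: [469.6, 59.7, 82.9]
orientation: [0.0, 0.703, 0.712, -0.0]
wrist_force: [1.7, -0.0, -0.4]
grip_width: 35.6
```

>>> arm_command(increments=[[148,[0,0,-0.1],[0,0,0]],[148,[0,0,-0.3],[0,0,0]],[148,[0,0,-0.5],[0,0,0]],[148,[0,0,-0.6],[0,0,0]],[148,[0,0,-0.6],[0,0,0]]])

```text
time: 32.0
ee_pos: [470.8, 59.8, 236.8]
orientation: [0.002, 0.703, 0.712, 0.002]
wrist_force: [-0.4, -0.4, -1.2]
grip_width: 35.9
```

>>> arm_command(increments=[[148,[-0.3,0.1,-0.05],[0,0,0]],[148,[-0.3,0.1,-0.05],[0,0,0]],[148,[-0.3,0.1,-0.05],[0,0,0]],[148,[-0.3,0.1,-0.05],[0,0,0]],[148,[-0.3,0.1,-0.05],[0,0,0]]])

```text
time: 32.5
ee_pos: [495.1, -14.1, 244.8]
orientation: [-0.0, 0.702, 0.712, -0.0]
wrist_force: [0.1, 0.2, 0.8]
grip_width: 35.9
```

Run:
```python
from h import *
np.set_printoptions(suppress=True,precision=2)
o=arm.get_obs(); print(o['ee_pos'],o['time'],o['wrist_force'])
c=cap('wrist'); cv2.imwrite('pics/q.png',cv2.resize(c['pixels'][:,:,::-1],(800,600)))
W=cloud(c); x,y,z=W[...,0],W[...,1],W[...,2]
m=(abs(z-95)<6)&(np.hypot(x-594,y-28)<72); q=W[m]; A=np.c_[q[:,:2],np.ones(len(q))]; s=np.linalg.lstsq(A,q[:,2],rcond=None)[0]; print('cover tilt',np.degrees(s[:2]),'z',A.mean(0)@s)
hsv=cv2.cvtColor(c['pixels'],cv2.COLOR_RGB2HSV); red=((hsv[...,0]<8)|(hsv[...,0]>172))&(hsv[...,1]>120)&(np.hypot(x-470,y-60)<40)
ys,xs=np.where(red); g=np.array([ray(c,a,b,95) for a,b in zip(xs,ys)])[:,:2]; print('red',cv2.minAreaRect(g.astype(np.float32)),np.percentile(z[red],[5,50,95]))
```

```text
[495.14 -14.14 244.79] 32.5 [0.11 0.23 0.76]
cover tilt [ 0.08 -0.08] z 94.620598638689
red ((470.06494140625, 60.970977783203125), (19.86198616027832, 31.473241806030273), 0.7175935506820679) [89.21 90.96 92.62]
```

View pics/q.png

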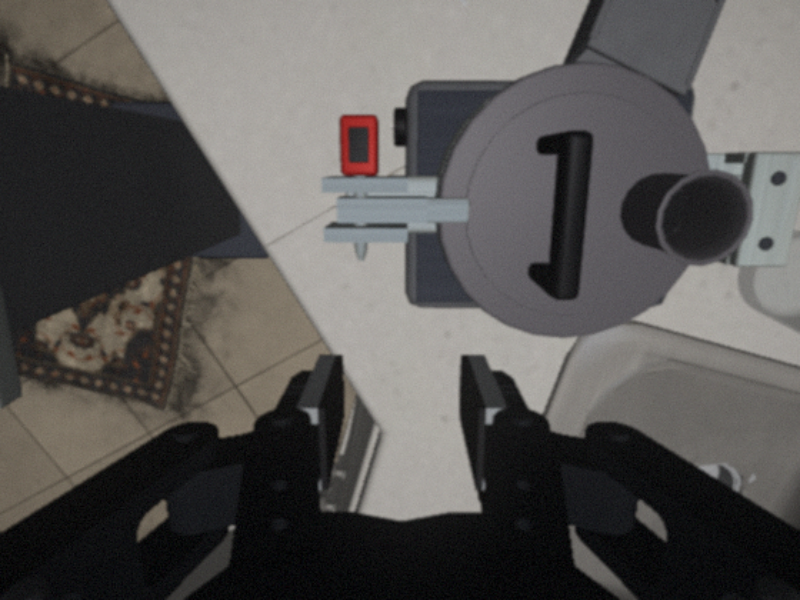

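The red handle (360,145) sits flush against the left cheek and the nose shows beyond the right cheek at (361,250). The head is flat and the gripper is clear, so I hand the job in.

```bash
python3 -c "
from rig import arm
print(arm.sign_off())"
```

```text
the job is handed in; nothing more can be done
None
```

The feed head is back on the bowl and locked: the red-handled pin is fully home through the fork and the lug. I handed the job in at about 32.6 s, with the gripper clear of everything.

**What I did**
- **Head:** I gripped it by the handle and raised its front 14°. I slid the lip under the keeper's nose, swung the head down, pressed it home and let go.
- **Pin:** I took it from the drainer by its shaft and laid it on the worktop. I gripped it again by its handle and pushed it in from the cutter's left until the shoulder met the cheek.

**Last checks**
- **Cover:** tilt is 0.1° or less and its top reads 94.6 mm, against 95 mm expected.
- **Pin:** the shoulder is flush on the left cheek and the nose stands out past the right one. The handle centre is at y = 61 mm, as predicted.
- **Forces:** the largest wrist reading was 47 N, when I pushed the pin home.
- **Tumbler, spice jar and cereal bowl:** my planned paths kept clear of all three. I did not measure their positions again at the end.

**What disagreed**
- Early camera readings of the cutter differed by up to 5 mm lengthwise, mostly because some were taken while the arm was still moving; later still views agreed better.
- On entry the pin pressed sideways with about 5 N. I shifted it about 2 mm and it then went in freely.
- I viewed 14 pictures, over the budget of 10 and the one or two extra allowed.

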